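# Reset the tripped breaker on the conservation bench

### The arm

A 6-joint arm with a two-finger parallel gripper is mounted at the origin on the work surface. World frame = base frame: x ahead of the robot, y to its left, z up, the work surface at z = 0. Lengths are in mm, angles in rad, forces in N, time in s.
With the tool pointing down it reaches from about 350 to 925 mm from the base axis. Payload 6.4 kg.
Tool frame: the origin (TCP) lies at the very end of the fingers, on their centre line; the grasp point (between the pads) lies 19 mm behind it; z points along the fingers, y is the direction in which the jaws open and shut (so a half turn about z gives the same grasp; the last joint's range is limited). The gripper opens to 85 mm and grips with 20 to 120 N. Pads are 22 mm wide; open, the fingers measure 114 mm over their backs; the gripper's body (76 mm by 85 mm) begins 54 mm behind the grasp point. The pads swing forward as they close: fully open they stand 13 mm farther back than shut.
Start: joints at [-1.284, 0.245, 1.558, -0, 1.339, -0.174], TCP at [289.038, -582.212, 231.29] pointing down, gripper open.
Joint ranges: [-3.13, 3.13], [-1.02, 2.26], [0.13, 2.54], [-0.95, 4.09], [0.21, 2.88], [-2.74, 2.74]. Speed limits (rad/s): [2.57, 2.57, 3.14, 3.14, 3.14, 3.14].

### API

Orientations are given as a rotation vector (axis times angle).
In Python, from station import robot gives the robot as it stands.
- The arm moves only by the tool send_rows, never from a script. Its argument "deltas" is a list of rows, each an object of numbers: "rx", "ry", "rz": the turn, a rotation vector about the tool's x, y, z in rad; "dx", "dy", "dz": the shift along the tool's x, y, z in cm; "hand": the opening, from 0 (shut) to 1 (fully open). In form: [{"rx": .., "ry": .., "rz": .., "dx": .., "dy": .., "dz": .., "hand": ..}, ...]. A call has exactly 5 rows; each row is the pose to reach, as a shift and turn from the pose commanded when the call began, along the tool's axes at that moment; what a row does not reach only later rows make up. A row lasts 1/10 s, in which the tool goes at most 50 mm and 8.59 degrees, less where a joint would pass 70% of its speed; a pose out of reach is approached as far as the arm can. A call with a gripper value outside its range is refused whole. The fingers move at their own pace and stop on an object; "squeeze" is the grip in N (left out, the last holds). Time passes only in rows, so rows that repeat a pose let the fingers close, or fill a call up. It gives the time, the measured TCP pose, the force and the opening at its end, in the units of the state.
- robot.sense(): the state, without advancing time (a new reading comes with each control period).
- robot.grab_frame(name): name is "scene" or "side" or "wrist"; returns a dict with "image" (384x512x3 uint8, red, green, blue), "fx", "fy", "cx", "cy" (pixels), "distortion" ([k1, k2, p1, p2, k3] as OpenCV has them; the pictures are not rectified), "rvec" (rotation vector, rad) and "tvec" (3), from world to camera coordinates, as OpenCV has them; the wrist camera has in their place "hand_eye" (4x4, takes a point from camera to tool coordinates, whose origin is the TCP and whose axes are the flange's). Camera axes: x right, y down, z forward; pixel columns grow to the right and rows downward; lengths in mm; the calibration is good to about 2 mm. A picture is of the moment at which its call begins: read the wrist's pose just before it. There is no depth.
- robot.close_job(): hands the job in, once; it reports no verdict.
Trained networks look in a picture, given as the dict that the camera call returned (one of the last four; its "shot" number tells which), for a name from the list of things; names that differ only in an ending like _2 or _b are one class to them, and where a whole thing is asked for, a point or a joint stands for the part that bears it (a point fixed in the world has none). Each returns a list of dicts, best first, with "score" (0 to 1); they miss things now and then, are a little off and sometimes report something else, mostly with a low value. They report only what shows in the picture. A call takes as long as a camera call.
- robot.boxes_of(picture, target): "box" ([centre column, centre row, width, height] in pixels, round what is visible of it).
- robot.trace(picture, target): "region" (384x512 bool, what is visible of it) and "box" ([centre column, centre row, width, height] in pixels, round what is visible of it).
The state is a dict: "time": time; "joint_positions": joint angles; "joint_vel": joint speeds; "tau": joint torques, N m; "tcp_pos": TCP position; "orientation": TCP orientation; "ft_force": force on the tool from outside, world axes, zero at the start; "ft_torque": the same for the moment, N m; "width": opening from 0.0 (shut) to 1.0 (fully open).
Only numpy, scipy, OpenCV 4.12 (cv2) and the standard library are available. Lean on these libraries where they do the work, as an engineer would, in place of code of your own. Each camera call takes 0.05 s, during which the arm holds its last target.

### The job

One of the three lever breakers on the bench power unit has tripped: its orange handle stands near the middle and its window shows red. Push that handle fully off, towards the white mark, until it is felt against its stop and the window turns green, then throw it fully on, towards the green mark, so that it catches and stays on when let go. Push firmly but gently, never with more than 20 N, and leave the other two breakers and everything else on the bench as they are.

Things in the scene. Friction and masses are not known exactly. Their poses are not given: they have to be found in the camera images.
- tripped_breaker: The tripped breaker: grey housing 126 (x) x 66 (y) x 90 mm (z), fixed on the plinth; origin at the centre of its underside. Its +x is the ON direction, its -x is OFF. The lever comes out of a slot in the top, 6 mm off the middle towards -y.
- tripped_handle (a point): Centre of the smooth orange crossbar of the tripped lever: round, 18 mm in diameter, 30 mm long along the housing's y, 95 mm from the lever's axis, on a black stalk 10 mm thick. The stalk leans less than 0.36 rad from upright at the start. It needs 1 to 6 N at the crossbar (up to 10 N at a strong lean or lower down) to move; at either stop the force rises steeply, and more than 20 N (contact force) breaks it.
- lever_axis (a point): Point on the axis the tripped lever turns about, parallel to the housing's y, inside the housing, 62 mm above its underside. Lever behaviour: it stays at OFF or in the middle where it is left. From ON it springs back to about the middle unless it was reset first and has caught; the catch is a small click about 0.06 rad before the ON stop, so it rests that much short of the stop.
- off_mark (a point): White mark on the housing's top, at its OFF (-x) end. The inner mechanism sits at an angle that differs between breakers by up to 0.22 rad either way and cannot be seen or measured: the OFF stop lies where the stalk leans anywhere from 0.41 to 0.85 rad from upright towards this mark, so it must be felt.
- on_mark (a point): Green mark on the housing's top, at its ON (+x) end. For the same reason the ON stop lies where the stalk leans anywhere from 0.52 to 0.97 rad towards this mark, and must be felt. At a strong lean, sliding friction on the smooth handle (about 0.2) adds to the push unless its arc is followed.
- window (a point): Centre of the clear window (23 x 14 mm along x, y) in the housing's top in which the red or green flag shows, beside the lever.
- reset_flag (a joint): Angle of the reset flag of the tripped breaker (rad): 0 = tripped, red in the window; 0.37 = fully reset, green in the window; it counts as reset above 0.35. The lever drives it over the last part of its OFF travel (one to one), where it stays when the lever leaves.
- plinth: Aluminium base plate of the power unit, fixed to the bench, 170 (x) x 320 (y) x 15 mm (z), origin at the centre of its underside, carrying the three breakers side by side along its y, 90 mm apart; which stands where varies. All face the same way as the plinth. A grey duct, lower than the housings, runs behind them at +x.
- on_breaker: A neighbouring breaker of the same size, same frame, switched on (handle leaning 0.68 rad to +x, green window). Leave it on.
- on_handle (a point): Centre of the orange crossbar of the breaker that is on.
- off_breaker: A neighbouring breaker of the same size, same frame, switched off on purpose (handle leaning 0.62 rad to -x, green window). Leave it off.
- off_handle (a point): Centre of the orange crossbar of the breaker that is off on purpose.
- gilt_frame: Loose bystander: leave it where it is. Empty dark picture frame, 260 x 220 x 23 mm, lying flat; origin at the centre of its underside.
- panel: Loose bystander: leave it where it is. Brown painted panel, 240 x 190 x 13 mm, lying flat; origin at the centre of its underside.
- brush: Loose bystander: leave it where it is. Brush lying flat along its x, about 200 mm long.
- spatula: Loose bystander: leave it where it is. Spatula lying flat along its x, about 250 mm long.
- varnish_jar: Loose bystander: leave it where it is. Amber jar with a white lid, 60 mm in diameter, 75 mm tall, standing; origin at the centre of its underside.
- weight: Loose bystander: leave it where it is. Steel weight with a knob, 60 mm in diameter, 72 mm tall, standing; origin at the centre of its underside.

How it is judged:
By the outcome, as a careful person would: the job done as asked, in the order asked, and still so for the second after the job is handed in, with the robot touching nothing.
It also fails if it takes over 58 s, if anything falls off the work surface, if the arm or the gripper's body presses on something with over 40 N, if the wrist force passes 120 N, or if a joint passes its speed limit or range.

## Working session

There is one attempt and no reset: what is moved stays moved. The work goes in short steps, Python scripts to look and compute and a tool call to move; the robot and the scene stay as the last step left them, time stands still between calls to the robot, and variables do not carry over. Pictures are saved under pics/ and viewed, and the job is handed in when it is done.

Besides the shell and the picture viewer there is one more tool, called after "Call:" as name(argument=value, ...) on one line, values as JSON. send_rows: Moves the arm, as the interface text tells. Its arguments: {"type":"object","properties":{"deltas":{"type":"array"},"squeeze":{"type":"number"}},"required":["deltas"]}

```bash
ls; mkdir -p pics; python3 - <<'E'
from station import robot
import cv2,numpy as np
s=robot.sense();print(s)
for n in ["scene","side","wrist"]:
    f=robot.grab_frame(n)
    np.save(f'pics/{n}0.npy',f,allow_pickle=True)
    cv2.imwrite(f'pics/{n}0.png',f['image'][:,:,::-1])
    for t in ["tripped_breaker","tripped_handle","off_mark","on_mark","window","on_handle","off_handle"]:
        print(n,t,[(np.round(b['box'],1).tolist(),round(b['score'],2)) for b in robot.boxes_of(f,t)][:4])
E
```

```text
pics
{'time': 0.0, 'joint_positions': array([-1.28411494e+00,  2.45791532e-01,  1.55903077e+00, -6.85695076e-08,
        1.33868249e+00, -1.74068213e-01]), 'joint_vel': array([-0.00049177, -0.00068253, -0.00024164,  0.00179665,  0.00037371,
        0.00120509]), 'tau': array([-4.97103883e-04, -4.29501808e+01, -3.26129687e+01, -1.49601119e-04,
        5.36385793e-03, -1.77531223e-05]), 'tcp_pos': array([ 288.86595151, -581.66101483,  230.18572415]), 'orientation': array([-3.05673586e+00, -7.16923020e-01,  1.69034401e-04]), 'ft_force': array([ 0.19457518,  0.82068792, -0.34745553]), 'ft_torque': array([-0.04570777, -0.02453313,  0.01118658]), 'width': 0.999959380155693}
scene tripped_breaker [([300.4, 208.4, 19.7, 46.8], 0.8), ([274.5, 233.8, 98.8, 33.8], 0.38)]
scene tripped_handle [([301.5, 196.7, 9.7, 25.7], 0.44)]
scene off_mark [([301.5, 207.8, 19.3, 46.0], 0.62)]
scene on_mark [([363.0, 232.3, 21.4, 25.4], 0.66), ([302.7, 206.4, 22.2, 44.2], 0.57)]
scene window [([300.4, 208.6, 19.7, 46.5], 0.98), ([272.4, 208.9, 11.6, 13.9], 0.7)]
scene on_handle [([271.1, 207.2, 9.5, 11.7], 0.51)]
scene off_handle [([247.3, 193.1, 8.4, 24.5], 0.65), ([311.4, 181.8, 16.7, 41.4], 0.26)]
side tripped_breaker []
side tripped_handle [([266.4, 172.7, 9.2, 17.6], 0.39)]
side off_mark [([263.8, 180.8, 26.0, 21.1], 0.42), ([265.2, 172.0, 8.3, 12.6], 0.34)]
side on_mark []
side window [([265.0, 181.8, 21.7, 22.8], 0.67)]
side on_handle []
side off_handle []
wrist tripped_breaker []
wrist tripped_handle []
wrist off_mark []
wrist on_mark []
wrist window []
wrist on_handle []
wrist off_handle []
```

View pics/scene0.png

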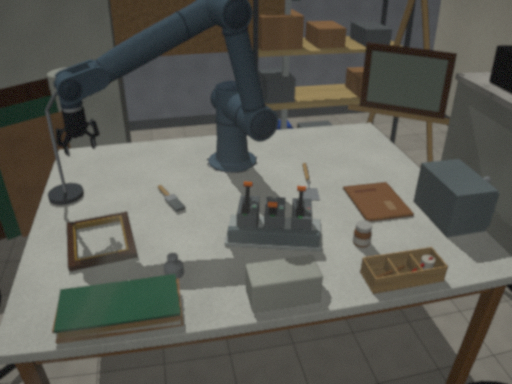

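View pics/side0.png

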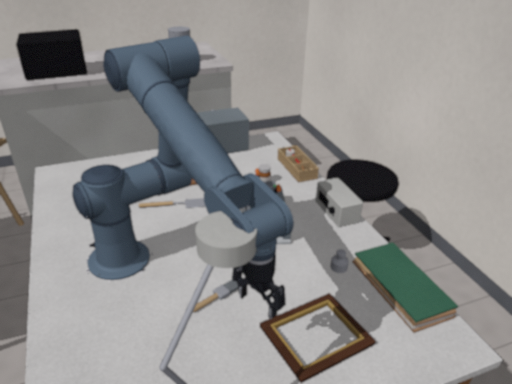

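```bash
python3 - <<'E'
import cv2,numpy as np
for n,(a,b,c,d) in dict(scene=(150,270,220,390),side=(120,230,210,340)).items():
    f=np.load(f'pics/{n}0.npy',allow_pickle=True).item()
    im=f['image'][a:b,c:d,::-1]
    k=4 if n=='scene' else 5
    cv2.imwrite(f'pics/{n}0c.png',cv2.resize(im,None,fx=k,fy=k,interpolation=cv2.INTER_CUBIC))
    R=cv2.Rodrigues(f['rvec'])[0];print(n,-R.T@np.ravel(f['tvec']),R[2],f['fx'],f['distortion'])
E
```

```text
scene [1803.30124208 -280.84394831  938.63253936] [-0.83948939  0.17529649 -0.51432354] 458.91726303324214 [-0.13466744  0.          0.          0.          0.        ]
side [    3.56636923 -1263.5835951   1034.7179194 ] [ 0.305121    0.76678022 -0.56475594] 443.85574991761314 [-0.03998298  0.          0.          0.          0.        ]
```

View pics/scene0c.png

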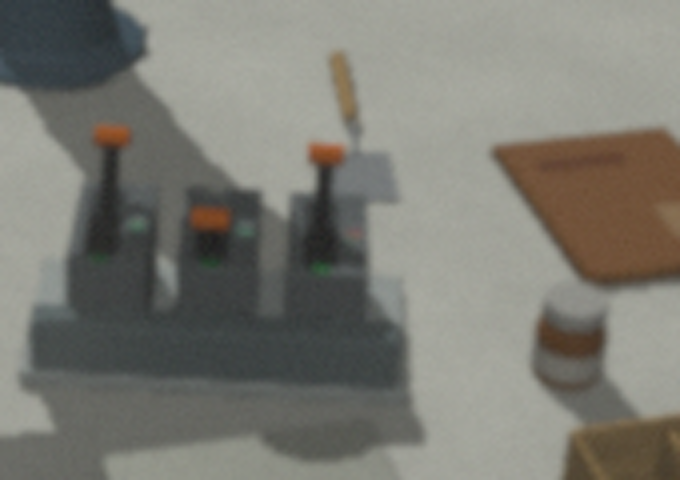

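View pics/side0c.png

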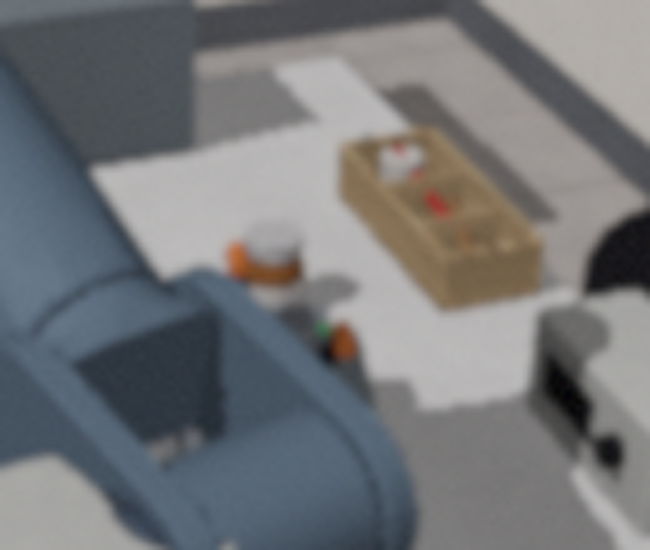

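The scene crop shows three breakers. The red window is on the right one at about (308,208), with its handle at (301.5,188), so that is the tripped one. The left one is off, with its handle at (248,184). The middle one is on, with its handle at (272.5,204). Next I fit the plinth pose.

```bash
cat > h.py <<'E'
import cv2,numpy as np
from scipy.optimize import least_squares
from scipy.spatial.transform import Rotation as Ro
def proj(f,P):
    return cv2.projectPoints(np.asarray(P,float).reshape(-1,1,3),np.asarray(f['rvec'],float),np.asarray(f['tvec'],float),np.array([[f['fx'],0,f['cx']],[0,f['fy'],f['cy']],[0,0,1]]),np.asarray(f['distortion'],float))[0].reshape(-1,2)
def w2(p,P):
    x,y,a=p[:3];P=np.asarray(P,float);c,s=np.cos(a),np.sin(a)
    return np.c_[x+c*P[:,0]-s*P[:,1],y+s*P[:,0]+c*P[:,1],P[:,2]]
def bar(th,yb): return [95*np.sin(th),yb-6,77+95*np.cos(th)]
E
python3 - <<'E'
from h import *
f=np.load('pics/scene0.npy',allow_pickle=True).item()
px=np.array([[248,183.75],[272.5,204.5],[301.5,188.25],[244.5,214.7],[272.3,215.7],[300.3,217.2]])
def model(p):
    th,mx=p[3],p[4]
    # image right=+y: off at yb=-90, on 0, tripped +90
    return w2(p,[bar(-.62,-90),bar(.68,0),bar(th,90),[mx,-96,105],[mx,-6,105],[mx,84,105]])
r=least_squares(lambda p:(proj(f,model(p))-px).ravel(),[600,0,0,0,55])
print(r.x,r.fun.round(1)); print(model(r.x).round(1))
E
```

```text
[ 5.58200416e+02  5.29819833e+01 -2.97239479e-01 -1.59783823e-01
  5.75976582e+01] [ 0.1  0.2  0.1 -0.2 -0.2  0.   0.1 -0.2  0.   0.2 -0.1  0.1]
[[477.3 -22.6 154.3]
 [613.6  29.7 150.9]
 [568.4 137.7 170.8]
 [585.2 -55.7 105. ]
 [611.5  30.4 105. ]
 [637.9 116.4 105. ]]
```

```bash
cat >> h.py <<'E'
PL=np.array([558.2,53.0,-0.2972])
def rows(s,pos,R,n=5):
    """deltas from state pose to target pose, tool axes, cm"""
    R0=Ro.from_rotvec(s['orientation']);d=R0.inv().apply(np.asarray(pos)-s['tcp_pos'])/10
    return d.round(2),(R0.inv()*R).as_rotvec().round(3)
def down(yaw): # tool x at world yaw, z down
    c,s=np.cos(yaw),np.sin(yaw);return Ro.from_matrix(np.array([[c,s,0],[s,-c,0],[0,0,-1]]).T)
E
python3 - <<'E'
from h import *
from station import robot
f=np.load('pics/wrist0.npy',allow_pickle=True).item()
print(f['hand_eye'],f['fx'])
s=robot.sense()
print(s['tcp_pos'],s['time'],rows(s,[590,128,330],down(-.2972+np.pi)),rows(s,[590,128,330],down(-.2972)))
print(w2(PL,[[-25,84,170]]))
E
```

```text
[[ 4.02116679e-04 -9.50886861e-01 -3.09538392e-01  7.97718511e+01]
 [ 9.99999746e-01  5.64502246e-04 -4.35038741e-04  2.93912933e-01]
 [ 5.88407740e-04 -3.09538139e-01  9.50886846e-01 -1.41223600e+02]
 [ 0.00000000e+00  0.00000000e+00  0.00000000e+00  1.00000000e+00]] 329.94490482471105
[ 289.05991052 -582.19953222  231.29733362] 1.2 (array([ 58.54, -50.23,  -9.87]), array([ 0.   ,  0.   , -2.384])) (array([ 58.54, -50.23,  -9.87]), array([ 0.   , -0.   ,  0.758]))
[[558.89490021 140.63855951 170.        ]]
```

Call:
send_rows(deltas=[{"dx": 3,"dy": -2.6,"dz": -1.8,"rz": -0.13,"hand": 0},{"dx": 6.2,"dy": -5.4,"dz": -3.6,"rz": -0.26,"hand": 0},{"dx": 9.5,"dy": -8.2,"dz": -5.4,"rz": -0.39,"hand": 0},{"dx": 12.8,"dy": -11,"dz": -7.2,"rz": -0.52,"hand": 0},{"dx": 16,"dy": -13.8,"dz": -9,"rz": -0.66,"hand": 0}], squeeze=40)

```text
invalid input at $.deltas[0]: expected keys rx, ry, rz, dx, dy, dz, hand
```

```bash
python3 - <<'E'
from h import *
from station import robot
s=robot.sense()
print(s['tcp_pos'],s['time'],s['width'],s['joint_positions'],rows(s,[590,128,330],down(-.2972+np.pi)))
E
```

```text
[ 289.05991052 -582.19953222  231.29733362] 1.2 0.9960503097698685 [-1.28406718e+00  2.45073080e-01  1.55781886e+00  1.28265069e-05
  1.33867970e+00 -1.74073100e-01] (array([ 58.54, -50.23,  -9.87]), array([ 0.   ,  0.   , -2.384]))
```

Call:
send_rows(deltas=[{"rx": 0,"ry": 0,"dx": 3,"dy": -2.6,"dz": -1.8,"rz": -0.13,"hand": 0},{"rx": 0,"ry": 0,"dx": 6.2,"dy": -5.4,"dz": -3.6,"rz": -0.26,"hand": 0},{"rx": 0,"ry": 0,"dx": 9.5,"dy": -8.2,"dz": -5.4,"rz": -0.39,"hand": 0},{"rx": 0,"ry": 0,"dx": 12.8,"dy": -11,"dz": -7.2,"rz": -0.52,"hand": 0},{"rx": 0,"ry": 0,"dx": 16,"dy": -13.8,"dz": -9,"rz": -0.66,"hand": 0}], squeeze=40)

```text
time: 1.7
tcp_pos: [371.4, -385.8, 322.1]
orientation: [2.656, 1.677, 0.0]
ft_force: [1.7, -0.1, 0.3]
width: 0.143
```

```bash
python3 - <<'E'
from h import *
from station import robot
s=robot.sense()
print(s['tcp_pos'],s['time'],s['width'],s['joint_positions'],rows(s,[590,128,330],down(-.2972+np.pi)))
E
```

```text
[ 371.39259548 -385.78233492  322.10090573] 1.7 0.14307963697623638 [-1.01634592e+00 -8.94026201e-02  1.74710930e+00  1.93710868e-04
  1.48352449e+00 -5.71678723e-01] (array([55.79, -2.37, -0.79]), array([ 0.   ,  0.   , -1.718]))
```

Call:
send_rows(deltas=[{"rx": 0,"ry": 0,"dx": 4.5,"dy": -0.2,"dz": -0.2,"rz": -0.14,"hand": 0},{"rx": 0,"ry": 0,"dx": 9,"dy": -0.4,"dz": -0.3,"rz": -0.28,"hand": 0},{"rx": 0,"ry": 0,"dx": 13.5,"dy": -0.6,"dz": -0.4,"rz": -0.42,"hand": 0},{"rx": 0,"ry": 0,"dx": 18,"dy": -0.8,"dz": -0.6,"rz": -0.56,"hand": 0},{"rx": 0,"ry": 0,"dx": 22.5,"dy": -1,"dz": -0.8,"rz": -0.7,"hand": 0}])

```text
time: 2.2
tcp_pos: [460.2, -178.7, 329.6]
orientation: [1.92, 2.486, 0.0]
ft_force: [0.1, -0.2, 0.2]
width: 0.001
```

```bash
python3 - <<'E'
from h import *
from station import robot
s=robot.sense()
print(s['tcp_pos'],s['time'],s['width'],s['joint_positions'],rows(s,[590,128,330],down(-.2972+np.pi)))
E
```

```text
[ 460.20837169 -178.73919164  329.59831347] 2.2 0.0006869896852426586 [-6.00571716e-01 -1.99340140e-01  1.83191084e+00  3.23476673e-05
  1.50828440e+00 -8.56102100e-01] (array([26.4 , 20.31, -0.04]), array([ 0.000e+00,  1.000e-03, -1.018e+00]))
```

Call:
send_rows(deltas=[{"rx": 0,"ry": 0,"dx": 3.6,"dy": 2.8,"dz": 0,"rz": -0.14,"hand": 0},{"rx": 0,"ry": 0,"dx": 7.2,"dy": 5.6,"dz": 0,"rz": -0.28,"hand": 0},{"rx": 0,"ry": 0,"dx": 10.8,"dy": 8.3,"dz": 0,"rz": -0.42,"hand": 0},{"rx": 0,"ry": 0,"dx": 14.4,"dy": 11.1,"dz": 0,"rz": -0.56,"hand": 0},{"rx": 0,"ry": 0,"dx": 18,"dy": 13.9,"dz": 0,"rz": -0.7,"hand": 0}])

```text
time: 2.7
tcp_pos: [550.4, 30.2, 329.6]
orientation: [0.95, 2.994, -0.0]
ft_force: [0.8, 0.4, 0.9]
width: 0.003
```

```bash
python3 - <<'E'
from h import *
from station import robot
s=robot.sense()
print(s['tcp_pos'],s['time'],s['width'],s['joint_positions'],rows(s,[590,128,330],down(-.2972+np.pi)))
E
```

```text
[550.44732385  30.20658912 329.57524027] 2.7 0.003205657292384573 [-1.50811471e-01 -5.41659101e-02  1.70045180e+00 -1.45276412e-04
  1.49451391e+00 -1.10676474e+00] (array([ 2.41, 10.27, -0.04]), array([ 0.   ,  0.001, -0.318]))
```

Call:
send_rows(deltas=[{"rx": 0,"ry": 0,"dx": 0.8,"dy": 3,"dz": 0,"rz": -0.1,"hand": 0},{"rx": 0,"ry": 0,"dx": 1.6,"dy": 6,"dz": 0,"rz": -0.22,"hand": 0},{"rx": 0,"ry": 0,"dx": 2.4,"dy": 9,"dz": 0,"rz": -0.318,"hand": 0},{"rx": 0,"ry": 0,"dx": 2.4,"dy": 10.3,"dz": 0,"rz": -0.318,"hand": 0},{"rx": 0,"ry": 0,"dx": 2.4,"dy": 10.3,"dz": 0,"rz": -0.318,"hand": 0}])

```text
time: 3.2
tcp_pos: [590.7, 126.9, 329.0]
orientation: [-0.473, -3.105, 0.0]
ft_force: [-0.2, 0.8, -0.2]
width: 0.001
```

```bash
python3 - <<'E'
from h import *
from station import robot
s=robot.sense()
print(s['tcp_pos'],s['time'],s['width'],s['joint_positions'],s['ft_force'])
f=robot.grab_frame('wrist')
T=np.eye(4);T[:3,:3]=Ro.from_rotvec(s['orientation']).as_matrix();T[:3,3]=s['tcp_pos']
M=np.linalg.inv(T@f['hand_eye']);f['rvec']=cv2.Rodrigues(M[:3,:3])[0];f['tvec']=M[:3,3]
np.save('pics/wrist1.npy',f,allow_pickle=True)
im=f['image'][:,:,::-1].copy()
cv2.imwrite('pics/w1.png',cv2.resize(im,None,fx=1.5,fy=1.5,interpolation=cv2.INTER_CUBIC))
pts=[bar(-.62,-90),bar(.68,0),bar(-.16,90),[57.6,-96,105],[57.6,-6,105],[57.6,84,105]]+[[x,y,105] for x in(-63,63) for y in (57,123)]
print(proj(f,w2(PL,pts)).round(1)*1.5)
for t in ["tripped_handle","off_mark","on_mark","window","on_handle","off_handle"]:
        print(t,[((np.array(b['box'])*1.5).round(1).tolist(),round(b['score'],2)) for b in robot.boxes_of(f,t)][:3])
E
```

```text
[590.73816126 126.85850508 328.99780138] 3.2 0.0014773801508603827 [ 2.41733973e-02  7.52277630e-02  1.57106837e+00 -2.26111967e-04
  1.49571057e+00 -1.24416345e+00] [-0.24666554  0.82488255 -0.24518518]
[[101.25 160.5 ]
 [255.6  326.55]
 [384.75 224.4 ]
 [157.2  302.55]
 [269.1  302.1 ]
 [383.85 301.65]
 [345.6  141.45]
 [438.45 141.15]
 [349.5  308.25]
 [433.65 307.8 ]]
tripped_handle [([384.8, 226.8, 46.8, 32.2], 0.68)]
off_mark [([117.8, 185.4, 81.4, 73.5], 0.32)]
on_mark [([394.7, 225.2, 93.0, 176.1], 0.84)]
window [([394.5, 231.2, 91.1, 171.3], 0.62)]
on_handle [([256.4, 297.3, 52.6, 92.6], 0.96)]
off_handle [([119.6, 184.2, 86.2, 68.2], 0.72), ([258.0, 297.6, 50.4, 90.3], 0.33)]
```

View pics/w1.png

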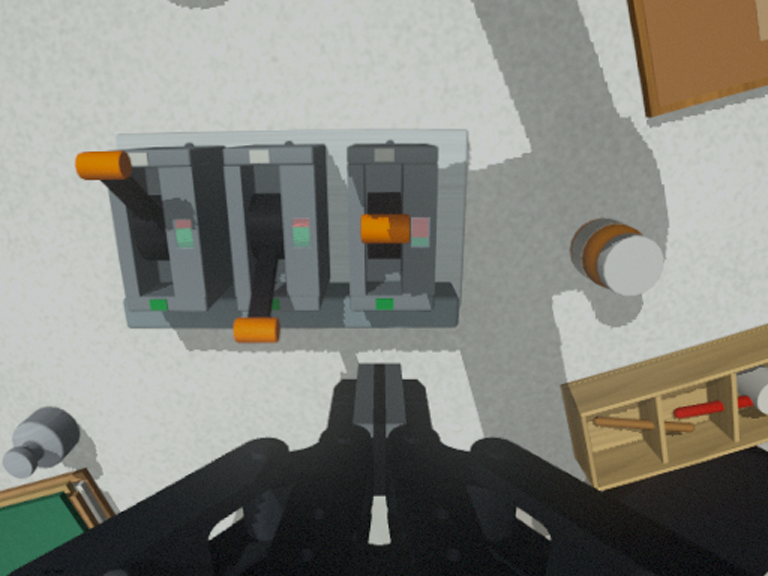

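The wrist view shows the tripped bar at about (385,228) of the 1.5x picture, with its flag mostly red at (420,228). Everything is within about 2 mm of the fit. Next I descend with the fist closed on the ON side of the bar.

```bash
cat >> h.py <<'E'
PL=np.array([559.2,52.7,-0.2972])
def tgt(phi,d,r=87):
    u=np.array([np.sin(phi),np.cos(phi)]);v=np.array([np.cos(phi),-np.sin(phi)])
    q=r*u+d*v
    p=w2(PL,[[q[0],84,77+q[1]]])[0]
    return p,down(PL[2]+np.pi)*Ro.from_rotvec([0,phi,0])
def where(s):
    """phi,d,r,y of tool in lever frame"""
    R=Ro.from_rotvec(s['orientation']);D=(down(PL[2]+np.pi).inv()*R).as_rotvec()
    p=s['tcp_pos']-w2(PL,[[0,84,77]])[0];c,s_=np.cos(PL[2]),np.sin(PL[2])
    x,y,z=c*p[0]+s_*p[1],-s_*p[0]+c*p[1],p[2];phi=D[1]
    F=s['ft_force'];fx=c*F[0]+s_*F[1];fy=-s_*F[0]+c*F[1]
    print('t',s['time'],'phi %.3f d %.1f r %.1f y %.1f'%(phi,x*np.cos(phi)-z*np.sin(phi),x*np.sin(phi)+z*np.cos(phi),y),'rot',D.round(3),'Fplinth',np.round([fx,fy,F[2]],1),'Ft %.1f Fr %.1f'%(fx*np.cos(phi)-F[2]*np.sin(phi),fx*np.sin(phi)+F[2]*np.cos(phi)))
E
python3 - <<'E'
from h import *
from station import robot
s=robot.sense();where(s);print(rows(s,*tgt(0,20)))
E
```

```text
t 3.55 phi -0.000 d 8.6 r 252.5 y -5.7 rot [ 0.    -0.     0.007] Fplinth [ 0.1  0.3 -0.2] Ft 0.1 Fr -0.2
(array([-1.14,  0.58, 16.55]), array([-0.   ,  0.   , -0.007]))
```

Call:
send_rows(deltas=[{"rx": 0,"ry": 0,"rz": -0.007,"dx": -1.14,"dy": 0.58,"dz": 3,"hand": 0},{"rx": 0,"ry": 0,"rz": -0.007,"dx": -1.14,"dy": 0.58,"dz": 6.5,"hand": 0},{"rx": 0,"ry": 0,"rz": -0.007,"dx": -1.14,"dy": 0.58,"dz": 10.5,"hand": 0},{"rx": 0,"ry": 0,"rz": -0.007,"dx": -1.14,"dy": 0.58,"dz": 14.5,"hand": 0},{"rx": 0,"ry": 0,"rz": -0.007,"dx": -1.14,"dy": 0.58,"dz": 16.5,"hand": 0}])

```text
time: 4.05
tcp_pos: [600.7, 127.5, 160.1]
orientation: [-0.464, -3.101, 0.002]
ft_force: [0.5, -0.3, 0.4]
width: -0.0
```

```bash
python3 - <<'E'
from h import *
from station import robot
s=robot.sense();where(s);print(s['joint_positions'].round(2),s['width'])
for n in ['scene','side']:
    im=robot.grab_frame(n)['image'][:,:,::-1]
    a=im[120:250,220:360] if n=='scene' else im[110:250,190:330]
    cv2.imwrite(f'pics/{n}2.png',cv2.resize(a,None,fx=4,fy=4,interpolation=cv2.INTER_CUBIC))
for a in [-.1,-.2,-.3,-.4,-.6]:
    d=20;print(a,'dx',((d*(1-np.cos(a))-87*np.sin(a))/10).round(2),'dz',((87*(1-np.cos(a))+d*np.sin(a))/10).round(2))
E
```

```text
t 4.05 phi 0.006 d 17.3 r 83.2 y -0.3 rot [ 0.002  0.006 -0.   ] Fplinth [ 0.6 -0.2  0.4] Ft 0.6 Fr 0.4
[ 0.02  0.24  1.7  -0.    1.21 -1.25] -0.00022595323735733052
-0.1 dx 0.88 dz -0.16
-0.2 dx 1.77 dz -0.22
-0.3 dx 2.66 dz -0.2
-0.4 dx 3.55 dz -0.09
-0.6 dx 5.26 dz 0.39
```

View pics/scene2.png

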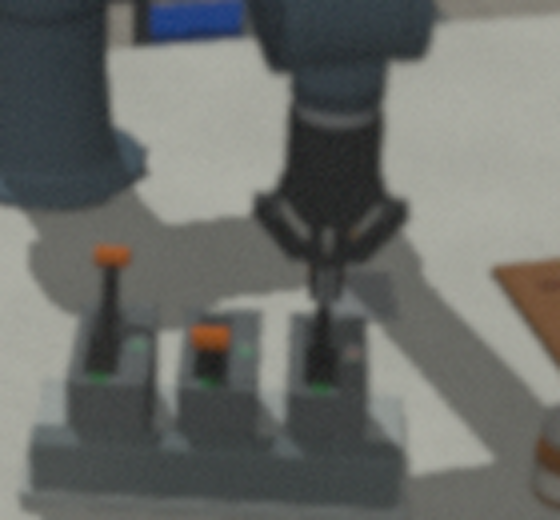

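View pics/side2.png

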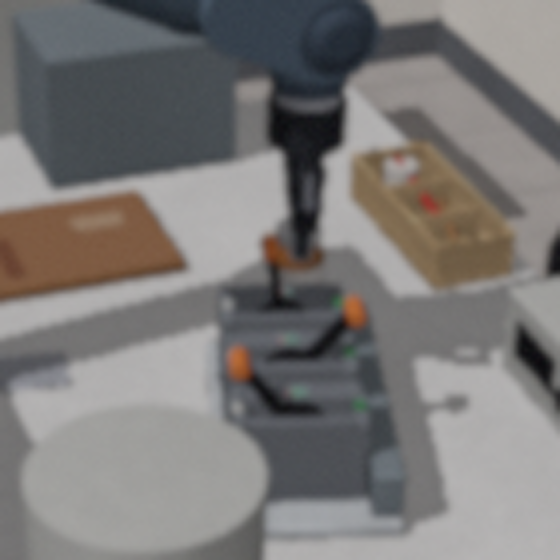

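The scene and side views show the fist directly on the ON side of the tripped bar. Contact comes next.

Call:
send_rows(deltas=[{"rx": 0,"ry": -0.03,"rz": 0,"dx": 0.26,"dy": 0,"dz": -0.06,"hand": 0},{"rx": 0,"ry": -0.06,"rz": 0,"dx": 0.53,"dy": 0,"dz": -0.1,"hand": 0},{"rx": 0,"ry": -0.09,"rz": 0,"dx": 0.79,"dy": 0,"dz": -0.14,"hand": 0},{"rx": 0,"ry": -0.12,"rz": 0,"dx": 1.06,"dy": 0,"dz": -0.18,"hand": 0},{"rx": 0,"ry": -0.15,"rz": 0,"dx": 1.32,"dy": 0,"dz": -0.2,"hand": 0}])

```text
time: 4.65
tcp_pos: [591.6, 131.8, 169.0]
orientation: [0.441, 2.955, -0.032]
ft_force: [0.5, -0.2, -0.6]
width: 0.001
```

```bash
python3 - <<'E'
from h import *
from station import robot
s=robot.sense();where(s)
E
```

```text
t 4.65 phi -0.155 d 21.9 r 89.7 y 1.1 rot [-0.001 -0.155 -0.001] Fplinth [ 0.5 -0.1 -0.6] Ft 0.4 Fr -0.7
```

Call:
send_rows(deltas=[{"rx": 0,"ry": -0.02,"rz": 0,"dx": 0.17,"dy": 0,"dz": -0.04,"hand": 0},{"rx": 0,"ry": -0.04,"rz": 0,"dx": 0.35,"dy": 0,"dz": -0.07,"hand": 0},{"rx": 0,"ry": -0.06,"rz": 0,"dx": 0.53,"dy": 0,"dz": -0.1,"hand": 0},{"rx": 0,"ry": -0.08,"rz": 0,"dx": 0.7,"dy": 0,"dz": -0.13,"hand": 0},{"rx": 0,"ry": -0.1,"rz": 0,"dx": 0.88,"dy": 0,"dz": -0.16,"hand": 0}])

```text
time: 5.15
tcp_pos: [581.9, 134.6, 166.8]
orientation: [0.426, 2.86, -0.054]
ft_force: [-0.2, -0.2, -0.1]
width: -0.0
```

```bash
python3 - <<'E'
from h import *
from station import robot
s=robot.sense();where(s)
E
```

```text
t 5.15 phi -0.252 d 20.1 r 87.5 y 1.0 rot [-0.    -0.252 -0.001] Fplinth [-0.1 -0.3 -0.1] Ft -0.2 Fr -0.0
```

Call:
send_rows(deltas=[{"rx": 0,"ry": -0.02,"rz": 0,"dx": 0.17,"dy": 0,"dz": -0.04,"hand": 0},{"rx": 0,"ry": -0.04,"rz": 0,"dx": 0.35,"dy": 0,"dz": -0.07,"hand": 0},{"rx": 0,"ry": -0.06,"rz": 0,"dx": 0.53,"dy": 0,"dz": -0.1,"hand": 0},{"rx": 0,"ry": -0.08,"rz": 0,"dx": 0.7,"dy": 0,"dz": -0.13,"hand": 0},{"rx": 0,"ry": -0.1,"rz": 0,"dx": 0.88,"dy": 0,"dz": -0.16,"hand": 0}])

```text
time: 5.65
tcp_pos: [573.4, 137.2, 166.1]
orientation: [0.411, 2.762, -0.073]
ft_force: [2.2, -1.0, -0.8]
width: -0.001
```

```bash
python3 - <<'E'
from h import *
from station import robot
s=robot.sense();where(s)
for n in ['side','wrist']:
    im=robot.grab_frame(n)['image'][:,:,::-1]
    a=im[110:250,190:330] if n=='side' else im[100:,150:450]
    cv2.imwrite(f'pics/{n}3.png',cv2.resize(a,None,fx=4 if n=='side' else 2,fy=4 if n=='side' else 2,interpolation=cv2.INTER_CUBIC))
where(robot.sense())
E
```

```text
t 5.65 phi -0.352 d 20.3 r 87.5 y 1.0 rot [-0.    -0.352 -0.001] Fplinth [ 2.4 -0.3 -0.8] Ft 1.9 Fr -1.6
t 5.75 phi -0.350 d 19.3 r 87.5 y 1.0 rot [-0.    -0.35  -0.002] Fplinth [ 0.2 -0.3 -0.5] Ft -0.0 Fr -0.5
```

View pics/wrist3.png

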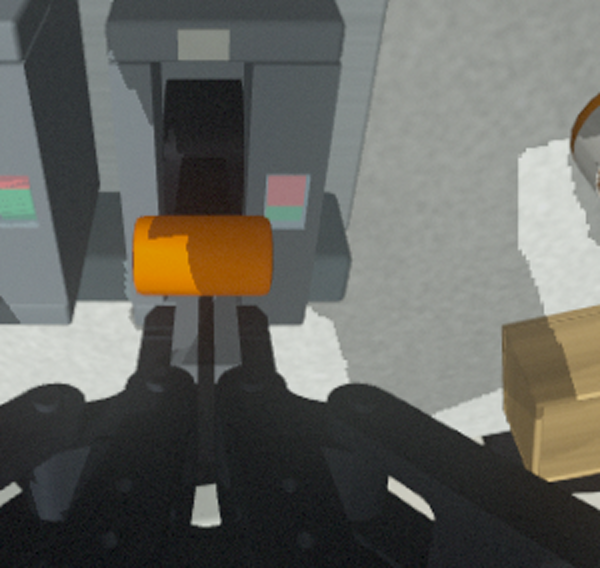

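View pics/side3.png

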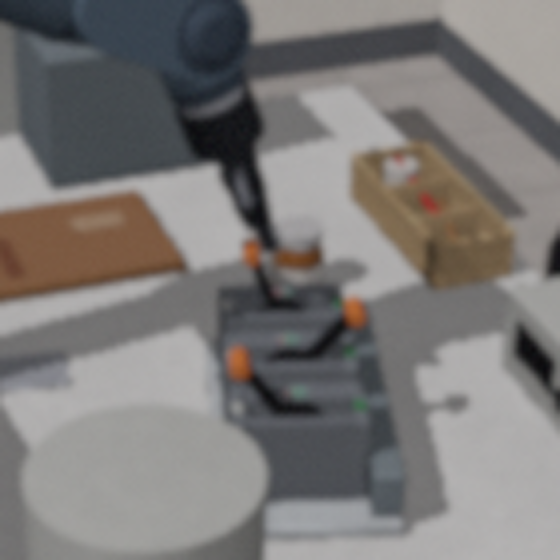

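Call:
send_rows(deltas=[{"rx": 0,"ry": -0.006,"rz": 0,"dx": 0.052,"dy": 0,"dz": -0.012,"hand": 0},{"rx": 0,"ry": -0.012,"rz": 0,"dx": 0.105,"dy": 0,"dz": -0.023,"hand": 0},{"rx": 0,"ry": -0.018,"rz": 0,"dx": 0.157,"dy": 0,"dz": -0.034,"hand": 0},{"rx": 0,"ry": -0.024,"rz": 0,"dx": 0.21,"dy": 0,"dz": -0.045,"hand": 0},{"rx": 0,"ry": -0.03,"rz": 0,"dx": 0.262,"dy": 0,"dz": -0.056,"hand": 0}])

```text
time: 6.25
tcp_pos: [570.9, 138.0, 165.6]
orientation: [0.407, 2.734, -0.078]
ft_force: [2.3, 0.4, 1.2]
width: -0.0
```

Call:
send_rows(deltas=[{"rx": 0,"ry": -0.006,"rz": 0,"dx": 0.052,"dy": 0,"dz": -0.012,"hand": 0},{"rx": 0,"ry": -0.012,"rz": 0,"dx": 0.105,"dy": 0,"dz": -0.023,"hand": 0},{"rx": 0,"ry": -0.018,"rz": 0,"dx": 0.157,"dy": 0,"dz": -0.034,"hand": 0},{"rx": 0,"ry": -0.024,"rz": 0,"dx": 0.21,"dy": 0,"dz": -0.045,"hand": 0},{"rx": 0,"ry": -0.03,"rz": 0,"dx": 0.262,"dy": 0,"dz": -0.056,"hand": 0}])

```text
time: 6.75
tcp_pos: [568.2, 138.8, 165.1]
orientation: [0.403, 2.704, -0.084]
ft_force: [2.4, -0.1, -0.5]
width: 0.005
```

```bash
python3 - <<'E'
from h import *
from station import robot
s=robot.sense();where(s)
E
```

```text
t 6.75 phi -0.410 d 19.9 r 87.4 y 0.9 rot [-0.    -0.41  -0.001] Fplinth [ 2.4  0.6 -0.5] Ft 2.0 Fr -1.4
```

Call:
send_rows(deltas=[{"rx": 0,"ry": -0.006,"rz": 0,"dx": 0.052,"dy": 0,"dz": -0.012,"hand": 0},{"rx": 0,"ry": -0.012,"rz": 0,"dx": 0.105,"dy": 0,"dz": -0.023,"hand": 0},{"rx": 0,"ry": -0.018,"rz": 0,"dx": 0.157,"dy": 0,"dz": -0.034,"hand": 0},{"rx": 0,"ry": -0.024,"rz": 0,"dx": 0.21,"dy": 0,"dz": -0.045,"hand": 0},{"rx": 0,"ry": -0.03,"rz": 0,"dx": 0.262,"dy": 0,"dz": -0.056,"hand": 0}])

```text
time: 7.25
tcp_pos: [565.7, 139.5, 164.6]
orientation: [0.399, 2.675, -0.089]
ft_force: [2.1, -1.1, -0.1]
width: 0.001
```

Call:
send_rows(deltas=[{"rx": 0,"ry": -0.004,"rz": 0,"dx": 0.035,"dy": 0,"dz": -0.008,"hand": 0},{"rx": 0,"ry": -0.008,"rz": 0,"dx": 0.07,"dy": 0,"dz": -0.016,"hand": 0},{"rx": 0,"ry": -0.012,"rz": 0,"dx": 0.105,"dy": 0,"dz": -0.023,"hand": 0},{"rx": 0,"ry": -0.016,"rz": 0,"dx": 0.14,"dy": 0,"dz": -0.03,"hand": 0},{"rx": 0,"ry": -0.02,"rz": 0,"dx": 0.174,"dy": 0,"dz": -0.038,"hand": 0}])

```text
time: 7.75
tcp_pos: [564.1, 140.0, 164.2]
orientation: [0.396, 2.655, -0.093]
ft_force: [2.3, -0.2, 0.4]
width: -0.005
```

```bash
python3 - <<'E'
from h import *
from station import robot
s=robot.sense();where(s)
im=robot.grab_frame('wrist')['image'][:,:,::-1][100:,150:450]
cv2.imwrite(f'pics/w4.png',cv2.resize(im,None,fx=2,fy=2,interpolation=cv2.INTER_CUBIC))
where(robot.sense())
E
```

```text
t 7.75 phi -0.460 d 20.0 r 87.4 y 0.9 rot [-0.    -0.46  -0.001] Fplinth [2.3 0.5 0.4] Ft 2.2 Fr -0.7
t 7.8 phi -0.460 d 19.8 r 87.4 y 0.9 rot [-0.    -0.46  -0.001] Fplinth [1.6 0.8 1.2] Ft 2.0 Fr 0.3
```

View pics/w4.png

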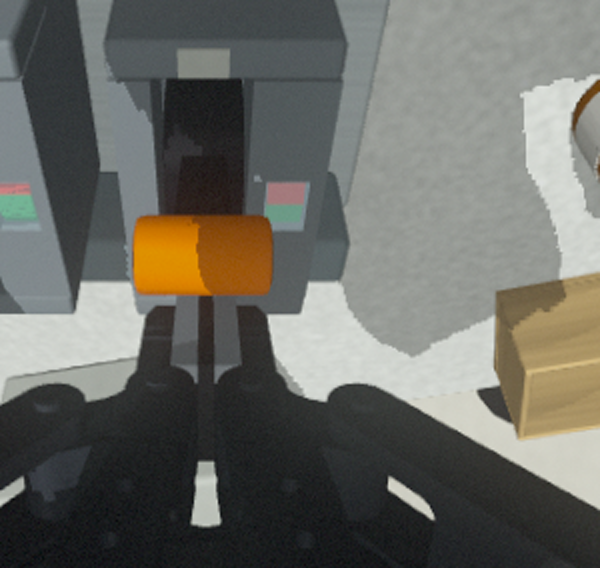

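The window at (287,200) shows the green share growing, so the lever is already driving the flag. I continue in small steps.

Call:
send_rows(deltas=[{"rx": 0,"ry": -0.005,"rz": 0,"dx": 0.044,"dy": 0,"dz": -0.01,"hand": 0},{"rx": 0,"ry": -0.01,"rz": 0,"dx": 0.088,"dy": 0,"dz": -0.019,"hand": 0},{"rx": 0,"ry": -0.015,"rz": 0,"dx": 0.131,"dy": 0,"dz": -0.029,"hand": 0},{"rx": 0,"ry": -0.02,"rz": 0,"dx": 0.174,"dy": 0,"dz": -0.038,"hand": 0},{"rx": 0,"ry": -0.025,"rz": 0,"dx": 0.218,"dy": 0,"dz": -0.047,"hand": 0}])

```text
time: 8.3
tcp_pos: [562.0, 140.7, 163.7]
orientation: [0.392, 2.631, -0.097]
ft_force: [2.1, -0.5, 0.3]
width: -0.001
```

Call:
send_rows(deltas=[{"rx": 0,"ry": -0.005,"rz": 0,"dx": 0.044,"dy": 0,"dz": -0.01,"hand": 0},{"rx": 0,"ry": -0.01,"rz": 0,"dx": 0.088,"dy": 0,"dz": -0.019,"hand": 0},{"rx": 0,"ry": -0.015,"rz": 0,"dx": 0.131,"dy": 0,"dz": -0.029,"hand": 0},{"rx": 0,"ry": -0.02,"rz": 0,"dx": 0.174,"dy": 0,"dz": -0.038,"hand": 0},{"rx": 0,"ry": -0.02,"rz": 0,"dx": 0.174,"dy": 0,"dz": -0.038,"hand": 0}])

```text
time: 8.8
tcp_pos: [560.1, 141.2, 163.1]
orientation: [0.389, 2.612, -0.1]
ft_force: [1.7, -0.1, 0.1]
width: -0.001
```

```bash
cat > look.py <<'E'
from h import *
from station import robot
import sys
where(robot.sense())
im=robot.grab_frame('wrist')['image'][:,:,::-1][100:300,150:450]
cv2.imwrite(f'pics/{sys.argv[1]}.png',cv2.resize(im,None,fx=2,fy=2,interpolation=cv2.INTER_CUBIC))
where(robot.sense())
E
python3 look.py w5
```

```text
t 8.8 phi -0.505 d 19.7 r 87.4 y 0.9 rot [-0.    -0.505 -0.001] Fplinth [1.7 0.4 0.1] Ft 1.5 Fr -0.7
t 8.85 phi -0.505 d 19.7 r 87.4 y 0.9 rot [-0.    -0.505 -0.001] Fplinth [2.4 0.8 1.1] Ft 2.7 Fr -0.2
```

View pics/w5.png

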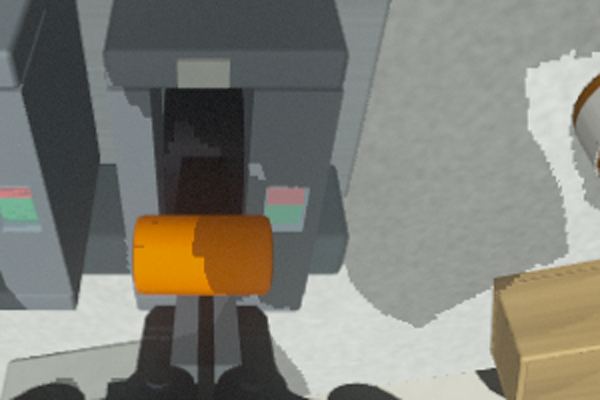

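Call:
send_rows(deltas=[{"rx": 0,"ry": -0.004,"rz": 0,"dx": 0.035,"dy": 0,"dz": -0.008,"hand": 0},{"rx": 0,"ry": -0.008,"rz": 0,"dx": 0.07,"dy": 0,"dz": -0.016,"hand": 0},{"rx": 0,"ry": -0.012,"rz": 0,"dx": 0.105,"dy": 0,"dz": -0.023,"hand": 0},{"rx": 0,"ry": -0.016,"rz": 0,"dx": 0.14,"dy": 0,"dz": -0.03,"hand": 0},{"rx": 0,"ry": -0.02,"rz": 0,"dx": 0.174,"dy": 0,"dz": -0.038,"hand": 0}])

```text
time: 9.35
tcp_pos: [558.7, 141.7, 162.7]
orientation: [0.386, 2.591, -0.104]
ft_force: [2.8, -1.0, 0.6]
width: 0.004
```

Call:
send_rows(deltas=[{"rx": 0,"ry": -0.004,"rz": 0,"dx": 0.035,"dy": 0,"dz": -0.008,"hand": 0},{"rx": 0,"ry": -0.008,"rz": 0,"dx": 0.07,"dy": 0,"dz": -0.016,"hand": 0},{"rx": 0,"ry": -0.012,"rz": 0,"dx": 0.105,"dy": 0,"dz": -0.023,"hand": 0},{"rx": 0,"ry": -0.012,"rz": 0,"dx": 0.105,"dy": 0,"dz": -0.023,"hand": 0},{"rx": 0,"ry": -0.012,"rz": 0,"dx": 0.105,"dy": 0,"dz": -0.023,"hand": 0}])

```text
time: 9.85
tcp_pos: [557.6, 142.0, 162.2]
orientation: [0.384, 2.58, -0.106]
ft_force: [1.6, -0.3, -0.0]
width: -0.004
```

Call:
send_rows(deltas=[{"rx": 0,"ry": -0.004,"rz": 0,"dx": 0.035,"dy": 0,"dz": -0.008,"hand": 0},{"rx": 0,"ry": -0.008,"rz": 0,"dx": 0.07,"dy": 0,"dz": -0.016,"hand": 0},{"rx": 0,"ry": -0.012,"rz": 0,"dx": 0.105,"dy": 0,"dz": -0.023,"hand": 0},{"rx": 0,"ry": -0.012,"rz": 0,"dx": 0.105,"dy": 0,"dz": -0.023,"hand": 0},{"rx": 0,"ry": -0.012,"rz": 0,"dx": 0.105,"dy": 0,"dz": -0.023,"hand": 0}])

```text
time: 10.35
tcp_pos: [556.6, 142.3, 161.9]
orientation: [0.383, 2.568, -0.108]
ft_force: [2.1, -0.8, 0.9]
width: 0.003
```

```bash
python3 look.py w6
```

```text
t 10.35 phi -0.549 d 19.8 r 87.4 y 0.9 rot [-0.    -0.549 -0.001] Fplinth [ 2.2 -0.1  0.9] Ft 2.4 Fr -0.4
t 10.4 phi -0.549 d 19.8 r 87.4 y 0.9 rot [-0.    -0.549 -0.001] Fplinth [ 1.3 -0.6 -0.4] Ft 0.9 Fr -1.0
```

View pics/w6.png

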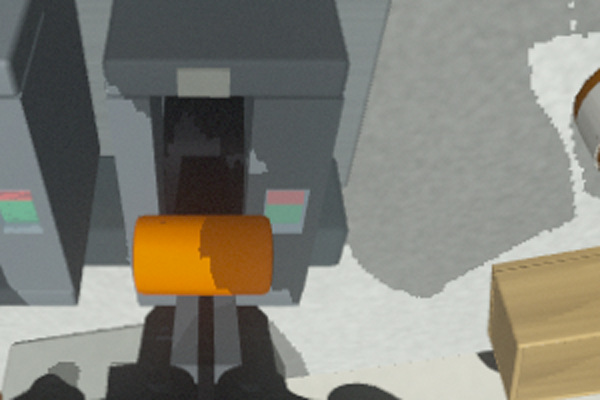

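Call:
send_rows(deltas=[{"rx": 0,"ry": -0.004,"rz": 0,"dx": 0.035,"dy": 0,"dz": -0.008,"hand": 0},{"rx": 0,"ry": -0.008,"rz": 0,"dx": 0.07,"dy": 0,"dz": -0.016,"hand": 0},{"rx": 0,"ry": -0.012,"rz": 0,"dx": 0.105,"dy": 0,"dz": -0.023,"hand": 0},{"rx": 0,"ry": -0.012,"rz": 0,"dx": 0.105,"dy": 0,"dz": -0.023,"hand": 0},{"rx": 0,"ry": -0.012,"rz": 0,"dx": 0.105,"dy": 0,"dz": -0.023,"hand": 0}])

```text
time: 10.9
tcp_pos: [555.7, 142.5, 161.6]
orientation: [0.381, 2.557, -0.11]
ft_force: [1.8, 0.2, 0.8]
width: 0.005
```

```bash
python3 -c "
from h import *
from station import robot
where(robot.sense())"
```

```text
t 10.9 phi -0.561 d 19.8 r 87.4 y 0.9 rot [-0.    -0.561 -0.001] Fplinth [1.6 0.7 0.8] Ft 1.8 Fr -0.2
```

Call:
send_rows(deltas=[{"rx": 0,"ry": -0.004,"rz": 0,"dx": 0.035,"dy": 0,"dz": -0.008,"hand": 0},{"rx": 0,"ry": -0.008,"rz": 0,"dx": 0.07,"dy": 0,"dz": -0.016,"hand": 0},{"rx": 0,"ry": -0.012,"rz": 0,"dx": 0.105,"dy": 0,"dz": -0.023,"hand": 0},{"rx": 0,"ry": -0.012,"rz": 0,"dx": 0.105,"dy": 0,"dz": -0.023,"hand": 0},{"rx": 0,"ry": -0.012,"rz": 0,"dx": 0.105,"dy": 0,"dz": -0.023,"hand": 0}])

```text
time: 11.4
tcp_pos: [554.7, 142.9, 161.2]
orientation: [0.379, 2.545, -0.112]
ft_force: [1.9, -0.4, 0.6]
width: -0.002
```

Call:
send_rows(deltas=[{"rx": 0,"ry": -0.004,"rz": 0,"dx": 0.035,"dy": 0,"dz": -0.008,"hand": 0},{"rx": 0,"ry": -0.008,"rz": 0,"dx": 0.07,"dy": 0,"dz": -0.016,"hand": 0},{"rx": 0,"ry": -0.012,"rz": 0,"dx": 0.105,"dy": 0,"dz": -0.023,"hand": 0},{"rx": 0,"ry": -0.012,"rz": 0,"dx": 0.105,"dy": 0,"dz": -0.023,"hand": 0},{"rx": 0,"ry": -0.012,"rz": 0,"dx": 0.105,"dy": 0,"dz": -0.023,"hand": 0}])

```text
time: 11.9
tcp_pos: [553.7, 143.2, 160.8]
orientation: [0.377, 2.533, -0.114]
ft_force: [1.6, -0.4, 0.8]
width: -0.001
```

```bash
python3 look.py w7
```

```text
t 11.9 phi -0.585 d 19.8 r 87.4 y 0.9 rot [-0.    -0.585 -0.001] Fplinth [1.7 0.1 0.8] Ft 1.9 Fr -0.2
t 11.95 phi -0.585 d 19.8 r 87.4 y 0.9 rot [-0.    -0.585 -0.001] Fplinth [2.1 0.2 0.8] Ft 2.2 Fr -0.5
```

View pics/w7.png

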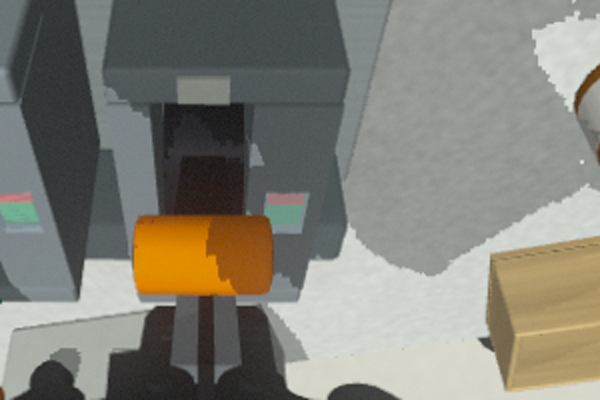

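The flag now looks nearly like its neighbour's, but no stop has been felt yet. I continue with finer steps.

Call:
send_rows(deltas=[{"rx": 0,"ry": -0.003,"rz": 0,"dx": 0.026,"dy": 0,"dz": -0.006,"hand": 0},{"rx": 0,"ry": -0.006,"rz": 0,"dx": 0.052,"dy": 0,"dz": -0.012,"hand": 0},{"rx": 0,"ry": -0.009,"rz": 0,"dx": 0.079,"dy": 0,"dz": -0.018,"hand": 0},{"rx": 0,"ry": -0.009,"rz": 0,"dx": 0.079,"dy": 0,"dz": -0.018,"hand": 0},{"rx": 0,"ry": -0.009,"rz": 0,"dx": 0.079,"dy": 0,"dz": -0.018,"hand": 0}])

```text
time: 12.45
tcp_pos: [553.1, 143.4, 160.6]
orientation: [0.376, 2.524, -0.115]
ft_force: [3.1, 0.2, 1.5]
width: 0.003
```

```bash
python3 -c "
from h import *
from station import robot
where(robot.sense())"
```

```text
t 12.45 phi -0.594 d 19.9 r 87.4 y 0.9 rot [-0.    -0.594 -0.001] Fplinth [2.9 1.1 1.5] Ft 3.2 Fr -0.4
```

Force is rising slightly (3.2 N).

Call:
send_rows(deltas=[{"rx": 0,"ry": -0.002,"rz": 0,"dx": 0.017,"dy": 0,"dz": -0.004,"hand": 0},{"rx": 0,"ry": -0.004,"rz": 0,"dx": 0.035,"dy": 0,"dz": -0.008,"hand": 0},{"rx": 0,"ry": -0.006,"rz": 0,"dx": 0.052,"dy": 0,"dz": -0.012,"hand": 0},{"rx": 0,"ry": -0.006,"rz": 0,"dx": 0.052,"dy": 0,"dz": -0.012,"hand": 0},{"rx": 0,"ry": -0.006,"rz": 0,"dx": 0.052,"dy": 0,"dz": -0.012,"hand": 0}])

```text
time: 12.95
tcp_pos: [552.6, 143.5, 160.4]
orientation: [0.375, 2.518, -0.116]
ft_force: [2.6, -1.2, 0.7]
width: 0.001
```

```bash
python3 -c "
from h import *
from station import robot
where(robot.sense())"
```

```text
t 12.95 phi -0.600 d 19.9 r 87.4 y 0.9 rot [-0.    -0.6   -0.001] Fplinth [ 2.9 -0.3  0.7] Ft 2.8 Fr -1.0
```

Call:
send_rows(deltas=[{"rx": 0,"ry": -0.002,"rz": 0,"dx": 0.017,"dy": 0,"dz": -0.004,"hand": 0},{"rx": 0,"ry": -0.004,"rz": 0,"dx": 0.035,"dy": 0,"dz": -0.008,"hand": 0},{"rx": 0,"ry": -0.006,"rz": 0,"dx": 0.052,"dy": 0,"dz": -0.012,"hand": 0},{"rx": 0,"ry": -0.008,"rz": 0,"dx": 0.07,"dy": 0,"dz": -0.016,"hand": 0},{"rx": 0,"ry": -0.008,"rz": 0,"dx": 0.07,"dy": 0,"dz": -0.016,"hand": 0}])

```text
time: 13.45
tcp_pos: [551.9, 143.7, 160.1]
orientation: [0.374, 2.51, -0.117]
ft_force: [3.3, -0.2, 0.5]
width: -0.001
```

```bash
python3 -c "
from h import *
from station import robot
where(robot.sense())"
```

```text
t 13.45 phi -0.608 d 19.9 r 87.4 y 0.9 rot [-0.    -0.608 -0.001] Fplinth [3.2 0.7 0.5] Ft 2.9 Fr -1.4
```

Call:
send_rows(deltas=[{"rx": 0,"ry": -0.002,"rz": 0,"dx": 0.017,"dy": 0,"dz": -0.004,"hand": 0},{"rx": 0,"ry": -0.004,"rz": 0,"dx": 0.035,"dy": 0,"dz": -0.008,"hand": 0},{"rx": 0,"ry": -0.006,"rz": 0,"dx": 0.052,"dy": 0,"dz": -0.012,"hand": 0},{"rx": 0,"ry": -0.008,"rz": 0,"dx": 0.07,"dy": 0,"dz": -0.016,"hand": 0},{"rx": 0,"ry": -0.008,"rz": 0,"dx": 0.07,"dy": 0,"dz": -0.016,"hand": 0}])

```text
time: 13.95
tcp_pos: [551.3, 143.9, 159.8]
orientation: [0.373, 2.502, -0.119]
ft_force: [2.2, -0.7, 0.8]
width: -0.001
```

```bash
python3 look.py w8
```

```text
t 13.95 phi -0.616 d 19.9 r 87.4 y 0.9 rot [-0.    -0.616 -0.001] Fplinth [ 2.3 -0.1  0.8] Ft 2.3 Fr -0.7
t 14.0 phi -0.616 d 19.9 r 87.4 y 0.9 rot [-0.    -0.616 -0.001] Fplinth [ 1.5  0.  -0.2] Ft 1.1 Fr -1.0
```

View pics/w8.png

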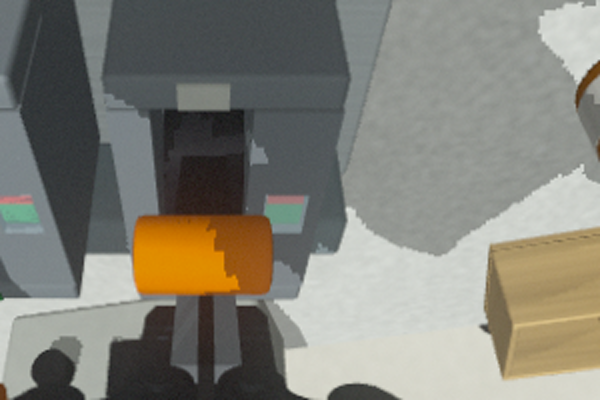

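Call:
send_rows(deltas=[{"rx": 0,"ry": -0.003,"rz": 0,"dx": 0.026,"dy": 0,"dz": -0.006,"hand": 0},{"rx": 0,"ry": -0.006,"rz": 0,"dx": 0.052,"dy": 0,"dz": -0.012,"hand": 0},{"rx": 0,"ry": -0.009,"rz": 0,"dx": 0.079,"dy": 0,"dz": -0.018,"hand": 0},{"rx": 0,"ry": -0.01,"rz": 0,"dx": 0.087,"dy": 0,"dz": -0.02,"hand": 0},{"rx": 0,"ry": -0.01,"rz": 0,"dx": 0.087,"dy": 0,"dz": -0.02,"hand": 0}])

```text
time: 14.5
tcp_pos: [550.5, 144.2, 159.5]
orientation: [0.371, 2.492, -0.12]
ft_force: [2.5, -1.1, 1.3]
width: 0.0
```

```bash
python3 -c "
from h import *
from station import robot
where(robot.sense())"
```

```text
t 14.5 phi -0.626 d 19.9 r 87.4 y 0.9 rot [-0.    -0.626 -0.001] Fplinth [ 2.7 -0.3  1.3] Ft 2.9 Fr -0.5
```

Call:
send_rows(deltas=[{"rx": 0,"ry": -0.003,"rz": 0,"dx": 0.026,"dy": 0,"dz": -0.006,"hand": 0},{"rx": 0,"ry": -0.006,"rz": 0,"dx": 0.052,"dy": 0,"dz": -0.012,"hand": 0},{"rx": 0,"ry": -0.009,"rz": 0,"dx": 0.079,"dy": 0,"dz": -0.018,"hand": 0},{"rx": 0,"ry": -0.01,"rz": 0,"dx": 0.087,"dy": 0,"dz": -0.02,"hand": 0},{"rx": 0,"ry": -0.01,"rz": 0,"dx": 0.087,"dy": 0,"dz": -0.02,"hand": 0}])

```text
time: 15.0
tcp_pos: [549.7, 144.4, 159.1]
orientation: [0.37, 2.483, -0.122]
ft_force: [2.9, -1.3, 0.6]
width: -0.003
```

Call:
send_rows(deltas=[{"rx": 0,"ry": -0.003,"rz": 0,"dx": 0.026,"dy": 0,"dz": -0.006,"hand": 0},{"rx": 0,"ry": -0.006,"rz": 0,"dx": 0.052,"dy": 0,"dz": -0.012,"hand": 0},{"rx": 0,"ry": -0.009,"rz": 0,"dx": 0.079,"dy": 0,"dz": -0.018,"hand": 0},{"rx": 0,"ry": -0.01,"rz": 0,"dx": 0.087,"dy": 0,"dz": -0.02,"hand": 0},{"rx": 0,"ry": -0.01,"rz": 0,"dx": 0.087,"dy": 0,"dz": -0.02,"hand": 0}])

```text
time: 15.5
tcp_pos: [549.0, 144.6, 158.8]
orientation: [0.368, 2.473, -0.123]
ft_force: [1.9, -0.6, 0.5]
width: -0.001
```

```bash
python3 look.py w9
```

```text
t 15.5 phi -0.646 d 19.9 r 87.4 y 0.9 rot [-0.    -0.646 -0.001] Fplinth [ 2.  -0.   0.5] Ft 1.9 Fr -0.8
t 15.55 phi -0.646 d 19.9 r 87.4 y 0.9 rot [-0.    -0.646 -0.001] Fplinth [ 2.4 -0.6  0.7] Ft 2.3 Fr -0.9
```

View pics/w9.png

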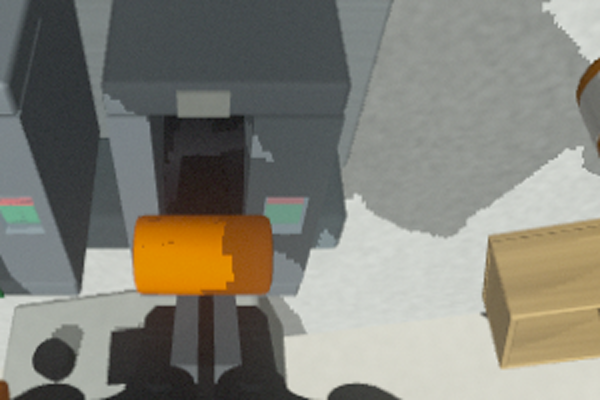

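Call:
send_rows(deltas=[{"rx": 0,"ry": -0.003,"rz": 0,"dx": 0.026,"dy": 0,"dz": -0.006,"hand": 0},{"rx": 0,"ry": -0.006,"rz": 0,"dx": 0.052,"dy": 0,"dz": -0.012,"hand": 0},{"rx": 0,"ry": -0.009,"rz": 0,"dx": 0.079,"dy": 0,"dz": -0.018,"hand": 0},{"rx": 0,"ry": -0.012,"rz": 0,"dx": 0.105,"dy": 0,"dz": -0.023,"hand": 0},{"rx": 0,"ry": -0.012,"rz": 0,"dx": 0.105,"dy": 0,"dz": -0.023,"hand": 0}])

```text
time: 16.05
tcp_pos: [548.0, 144.9, 158.3]
orientation: [0.366, 2.461, -0.125]
ft_force: [2.9, -1.1, 1.3]
width: -0.002
```

Call:
send_rows(deltas=[{"rx": 0,"ry": -0.003,"rz": 0,"dx": 0.026,"dy": 0,"dz": -0.006,"hand": 0},{"rx": 0,"ry": -0.006,"rz": 0,"dx": 0.052,"dy": 0,"dz": -0.012,"hand": 0},{"rx": 0,"ry": -0.009,"rz": 0,"dx": 0.079,"dy": 0,"dz": -0.018,"hand": 0},{"rx": 0,"ry": -0.012,"rz": 0,"dx": 0.105,"dy": 0,"dz": -0.023,"hand": 0},{"rx": 0,"ry": -0.012,"rz": 0,"dx": 0.105,"dy": 0,"dz": -0.023,"hand": 0}])

```text
time: 16.55
tcp_pos: [547.3, 145.2, 158.1]
orientation: [0.365, 2.448, -0.127]
ft_force: [3.6, -0.6, 1.3]
width: 0.004
```

```bash
python3 look.py w10
```

```text
t 16.55 phi -0.670 d 20.2 r 87.5 y 0.9 rot [-0.001 -0.67  -0.001] Fplinth [3.7 0.5 1.3] Ft 3.7 Fr -1.2
t 16.6 phi -0.670 d 20.2 r 87.5 y 0.9 rot [-0.001 -0.67  -0.001] Fplinth [4.  0.1 0.9] Ft 3.7 Fr -1.7
```

View pics/w10.png

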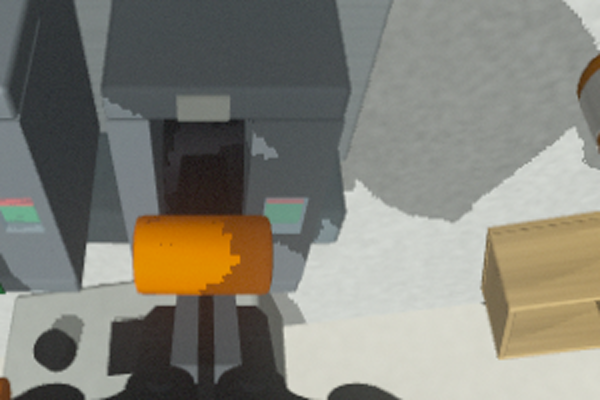

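The force is rising and the arm starts to lag (d 19.9 → 20.2), so the stop is likely here. The flag is almost all green. I press on gently.

Call:
send_rows(deltas=[{"rx": 0,"ry": -0.002,"rz": 0,"dx": 0.017,"dy": 0,"dz": -0.004,"hand": 0},{"rx": 0,"ry": -0.004,"rz": 0,"dx": 0.035,"dy": 0,"dz": -0.008,"hand": 0},{"rx": 0,"ry": -0.006,"rz": 0,"dx": 0.052,"dy": 0,"dz": -0.012,"hand": 0},{"rx": 0,"ry": -0.006,"rz": 0,"dx": 0.052,"dy": 0,"dz": -0.012,"hand": 0},{"rx": 0,"ry": -0.006,"rz": 0,"dx": 0.052,"dy": 0,"dz": -0.012,"hand": 0}])

```text
time: 17.1
tcp_pos: [547.1, 145.3, 158.2]
orientation: [0.364, 2.442, -0.128]
ft_force: [4.9, -2.4, 1.0]
width: 0.003
```

```bash
python3 -c "
from h import *
from station import robot
where(robot.sense())"
```

```text
t 17.1 phi -0.677 d 20.8 r 87.5 y 1.0 rot [-0.001 -0.677 -0.001] Fplinth [ 5.4 -0.9  1. ] Ft 4.8 Fr -2.6
```

Call:
send_rows(deltas=[{"rx": 0,"ry": 0,"rz": 0,"dx": 0.03,"dy": 0,"dz": 0,"hand": 0},{"rx": 0,"ry": 0,"rz": 0,"dx": 0.06,"dy": 0,"dz": 0,"hand": 0},{"rx": 0,"ry": 0,"rz": 0,"dx": 0.1,"dy": 0,"dz": 0,"hand": 0},{"rx": 0,"ry": 0,"rz": 0,"dx": 0.1,"dy": 0,"dz": 0,"hand": 0},{"rx": 0,"ry": 0,"rz": 0,"dx": 0.1,"dy": 0,"dz": 0,"hand": 0}])

```text
time: 17.6
tcp_pos: [547.0, 145.5, 158.3]
orientation: [0.363, 2.44, -0.127]
ft_force: [5.9, -2.8, 1.6]
width: -0.001
```

```bash
python3 -c "
from h import *
from station import robot
where(robot.sense())"
```

```text
t 17.6 phi -0.679 d 20.8 r 87.7 y 1.2 rot [-0.001 -0.679 -0.002] Fplinth [ 6.5 -0.9  1.6] Ft 6.1 Fr -2.9
```

Call:
send_rows(deltas=[{"rx": 0,"ry": 0,"rz": 0,"dx": 0.04,"dy": 0,"dz": 0,"hand": 0},{"rx": 0,"ry": 0,"rz": 0,"dx": 0.08,"dy": 0,"dz": 0,"hand": 0},{"rx": 0,"ry": 0,"rz": 0,"dx": 0.12,"dy": 0,"dz": 0,"hand": 0},{"rx": 0,"ry": 0,"rz": 0,"dx": 0.15,"dy": 0,"dz": 0,"hand": 0},{"rx": 0,"ry": 0,"rz": 0,"dx": 0.15,"dy": 0,"dz": 0,"hand": 0}])

```text
time: 18.1
tcp_pos: [546.9, 145.8, 158.5]
orientation: [0.363, 2.438, -0.127]
ft_force: [7.9, -4.1, 2.5]
width: 0.002
```

```bash
python3 look.py w11
```

```text
t 18.1 phi -0.681 d 20.9 r 87.9 y 1.4 rot [-0.002 -0.681 -0.002] Fplinth [ 8.8 -1.6  2.5] Ft 8.4 Fr -3.6
t 18.15 phi -0.681 d 20.9 r 87.9 y 1.4 rot [-0.002 -0.681 -0.002] Fplinth [ 8.4 -1.4  2.4] Ft 8.1 Fr -3.4
```

View pics/w11.png

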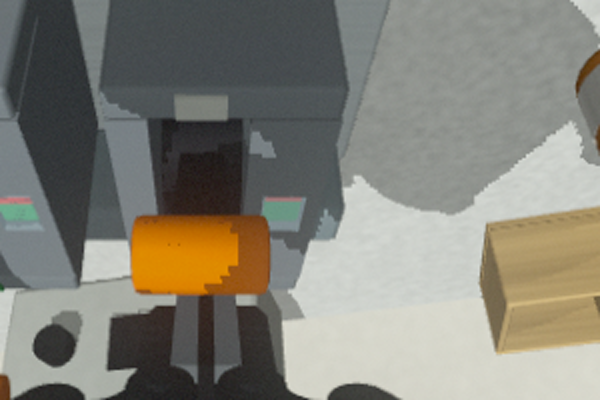

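The OFF stop is felt clearly: about 9 N with no further advance, at a lean of about 0.67. The window at (283,207) is green, like its neighbour. I now back off and hop over the bar.

Call:
send_rows(deltas=[{"rx": 0,"ry": 0,"rz": 0,"dx": -0.5,"dy": -0.1,"dz": 0,"hand": 0},{"rx": 0,"ry": 0,"rz": 0,"dx": -1.2,"dy": -0.1,"dz": 0,"hand": 0},{"rx": 0,"ry": 0,"rz": 0,"dx": -1.4,"dy": -0.1,"dz": -1.5,"hand": 0},{"rx": 0,"ry": 0,"rz": 0,"dx": -1.4,"dy": -0.1,"dz": -3.5,"hand": 0},{"rx": 0,"ry": 0,"rz": 0,"dx": -1.4,"dy": -0.1,"dz": -4.5,"hand": 0}])

```text
time: 18.65
tcp_pos: [527.3, 150.2, 200.3]
orientation: [0.364, 2.444, -0.128]
ft_force: [0.8, 0.2, 0.1]
width: 0.005
```

```bash
python3 - <<'E'
from h import *
from station import robot
s=robot.sense();where(s);print(s['joint_positions'].round(2))
im=robot.grab_frame('wrist')['image'][:,:,::-1]
cv2.imwrite('pics/w12.png',cv2.resize(im,None,fx=1.5,fy=1.5))
s=robot.sense();where(s)
E
```

```text
t 18.65 phi -0.675 d 30.9 r 133.1 y -0.1 rot [-0.001 -0.675 -0.001] Fplinth [0.7 0.5 0.1] Ft 0.6 Fr -0.4
[ 0.21 -0.21  2.19 -0.55  0.63 -0.7 ]
t 18.7 phi -0.677 d 32.0 r 133.9 y 0.3 rot [-0.002 -0.677 -0.002] Fplinth [-0.   1.8  0.3] Ft 0.2 Fr 0.3
```

View pics/w12.png

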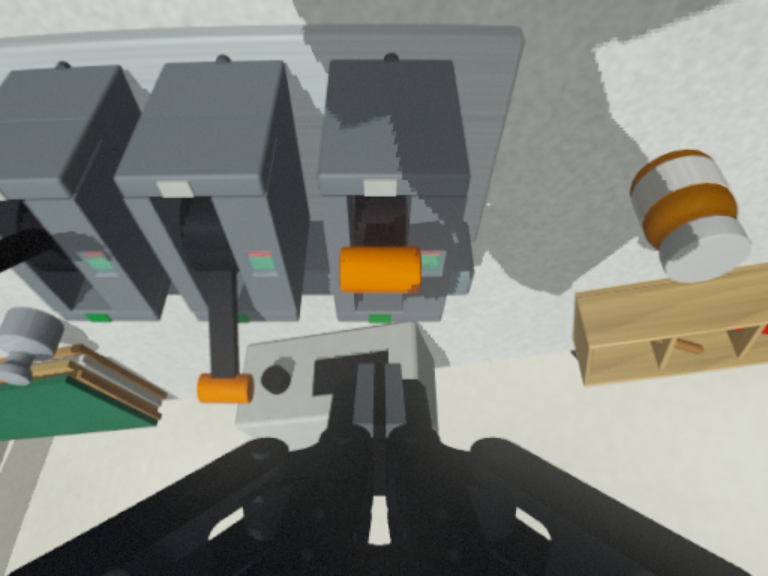

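The flag stays green with the lever free, and the neighbours are unchanged. I traverse to the OFF side.

Call:
send_rows(deltas=[{"rx": 0,"ry": 0,"rz": 0,"dx": 2,"dy": 0,"dz": 0,"hand": 0},{"rx": 0,"ry": 0,"rz": 0,"dx": 4.5,"dy": 0,"dz": 0,"hand": 0},{"rx": 0,"ry": 0,"rz": 0,"dx": 6.6,"dy": 0,"dz": 0.3,"hand": 0},{"rx": 0,"ry": 0,"rz": 0,"dx": 6.7,"dy": 0,"dz": 1,"hand": 0},{"rx": 0,"ry": 0,"rz": 0,"dx": 6.7,"dy": 0,"dz": 1.5,"hand": 0}])

```text
time: 19.2
tcp_pos: [487.1, 162.4, 145.5]
orientation: [0.363, 2.444, -0.128]
ft_force: [0.6, 0.4, -0.5]
width: -0.004
```

```bash
python3 - <<'E'
from h import *
from station import robot
s=robot.sense();where(s);print(s['joint_positions'].round(2))
robot.grab_frame('side')
s=robot.sense();where(s)
E
```

```text
t 19.2 phi -0.675 d -36.1 r 116.6 y -0.2 rot [-0.    -0.675 -0.002] Fplinth [ 0.4  0.5 -0.5] Ft 0.0 Fr -0.6
[ 0.27 -0.19  2.29 -0.68  0.56 -0.51]
t 19.25 phi -0.675 d -35.4 r 116.3 y -0.3 rot [ 0.    -0.675 -0.001] Fplinth [-1.1 -0.5 -0.6] Ft -1.3 Fr 0.2
```

Call:
send_rows(deltas=[{"rx": 0,"ry": 0,"rz": 0,"dx": 0,"dy": 0,"dz": 1,"hand": 0},{"rx": 0,"ry": 0,"rz": 0,"dx": 0,"dy": 0,"dz": 2.2,"hand": 0},{"rx": 0,"ry": 0,"rz": 0,"dx": 0,"dy": 0,"dz": 2.9,"hand": 0},{"rx": 0,"ry": 0,"rz": 0,"dx": -0.5,"dy": 0,"dz": 2.9,"hand": 0},{"rx": 0,"ry": 0,"rz": 0,"dx": -1,"dy": 0,"dz": 2.9,"hand": 0}])

```text
time: 19.75
tcp_pos: [512.5, 154.7, 130.3]
orientation: [0.364, 2.443, -0.128]
ft_force: [-0.3, -0.4, -0.2]
width: -0.001
```

```bash
python3 - <<'E'
from h import *
from station import robot
s=robot.sense();where(s);print(s['joint_positions'].round(2))
im=robot.grab_frame('side')['image'][110:250,190:330,::-1]
cv2.imwrite('pics/s13.png',cv2.resize(im,None,fx=4,fy=4,interpolation=cv2.INTER_CUBIC))
s=robot.sense();where(s)
E
```

```text
t 19.75 phi -0.676 d -24.8 r 88.2 y -0.2 rot [-0.    -0.676 -0.001] Fplinth [-0.2 -0.5 -0.2] Ft -0.2 Fr -0.0
[ 0.23 -0.11  2.25 -0.71  0.5  -0.5 ]
t 19.8 phi -0.678 d -23.0 r 88.8 y 0.2 rot [-0.001 -0.678 -0.001] Fplinth [ 0.8 -0.2  0.8] Ft 1.1 Fr 0.1
```

View pics/s13.png

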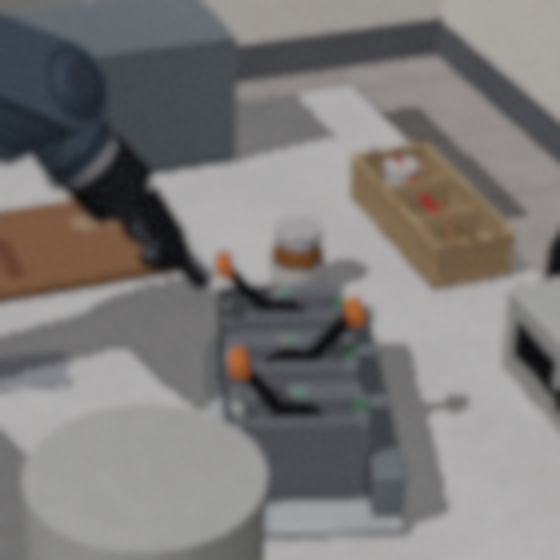

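The side view shows the fist on the OFF side of the bar, with the neighbours untouched. I now sweep towards ON along the arc.

Call:
send_rows(deltas=[{"rx": 0,"ry": 0.04,"rz": 0,"dx": -0.35,"dy": 0,"dz": -0.077,"hand": 0},{"rx": 0,"ry": 0.08,"rz": 0,"dx": -0.702,"dy": 0,"dz": -0.14,"hand": 0},{"rx": 0,"ry": 0.12,"rz": 0,"dx": -1.057,"dy": 0,"dz": -0.189,"hand": 0},{"rx": 0,"ry": 0.16,"rz": 0,"dx": -1.413,"dy": 0,"dz": -0.223,"hand": 0},{"rx": 0,"ry": 0.2,"rz": 0,"dx": -1.77,"dy": 0,"dz": -0.244,"hand": 0}])

```text
time: 20.3
tcp_pos: [523.8, 151.5, 143.9]
orientation: [0.393, 2.641, -0.094]
ft_force: [-0.8, 0.5, 0.2]
width: 0.003
```

```bash
python3 look.py w14
```

```text
t 20.3 phi -0.475 d -25.2 r 88.2 y 0.1 rot [-0.001 -0.475 -0.002] Fplinth [-0.9  0.3  0.2] Ft -0.7 Fr 0.6
t 20.35 phi -0.477 d -22.8 r 88.8 y 0.4 rot [-0.002 -0.477 -0.001] Fplinth [0.6 0.1 0.5] Ft 0.8 Fr 0.1
```

View pics/w14.png

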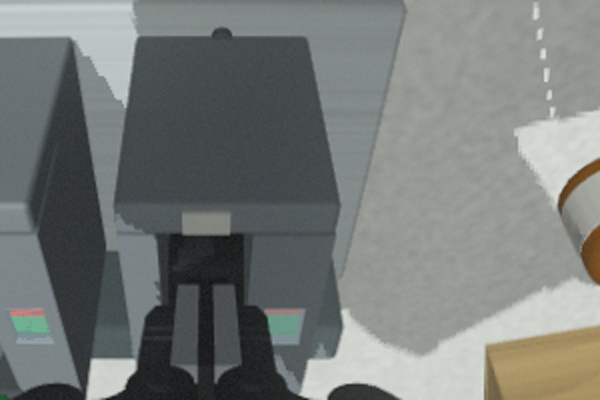

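Call:
send_rows(deltas=[{"rx": 0,"ry": 0.04,"rz": 0,"dx": -0.35,"dy": 0,"dz": -0.077,"hand": 0},{"rx": 0,"ry": 0.08,"rz": 0,"dx": -0.702,"dy": 0,"dz": -0.14,"hand": 0},{"rx": 0,"ry": 0.12,"rz": 0,"dx": -1.057,"dy": 0,"dz": -0.189,"hand": 0},{"rx": 0,"ry": 0.16,"rz": 0,"dx": -1.413,"dy": 0,"dz": -0.223,"hand": 0},{"rx": 0,"ry": 0.2,"rz": 0,"dx": -1.77,"dy": 0,"dz": -0.244,"hand": 0}])

```text
time: 20.85
tcp_pos: [537.4, 147.2, 153.7]
orientation: [0.423, 2.838, -0.058]
ft_force: [-1.3, 0.2, 0.7]
width: -0.002
```

Call:
send_rows(deltas=[{"rx": 0,"ry": 0.04,"rz": 0,"dx": -0.35,"dy": 0,"dz": -0.077,"hand": 0},{"rx": 0,"ry": 0.08,"rz": 0,"dx": -0.702,"dy": 0,"dz": -0.14,"hand": 0},{"rx": 0,"ry": 0.12,"rz": 0,"dx": -1.057,"dy": 0,"dz": -0.189,"hand": 0},{"rx": 0,"ry": 0.16,"rz": 0,"dx": -1.413,"dy": 0,"dz": -0.223,"hand": 0},{"rx": 0,"ry": 0.2,"rz": 0,"dx": -1.77,"dy": 0,"dz": -0.244,"hand": 0}])

```text
time: 21.35
tcp_pos: [553.1, 142.4, 160.9]
orientation: [0.452, 3.034, -0.017]
ft_force: [-1.4, 1.4, 0.9]
width: -0.005
```

```bash
python3 - <<'E'
from h import *
from station import robot
s=robot.sense();where(s);print(s['joint_positions'].round(2))
im=robot.grab_frame('side')['image'][110:250,190:330,::-1]
cv2.imwrite('pics/s15.png',cv2.resize(im,None,fx=4,fy=4,interpolation=cv2.INTER_CUBIC))
s=robot.sense();where(s)
E
```

```text
t 21.35 phi -0.075 d -25.7 r 86.0 y -0.0 rot [ 0.    -0.075 -0.001] Fplinth [-1.7  1.   0.9] Ft -1.6 Fr 1.1
[ 0.07  0.1   1.86 -0.03  1.11 -1.2 ]
t 21.4 phi -0.076 d -24.1 r 86.5 y -0.1 rot [-0.    -0.076 -0.001] Fplinth [-0.2 -1.  -0.1] Ft -0.2 Fr -0.1
```

View pics/s15.png

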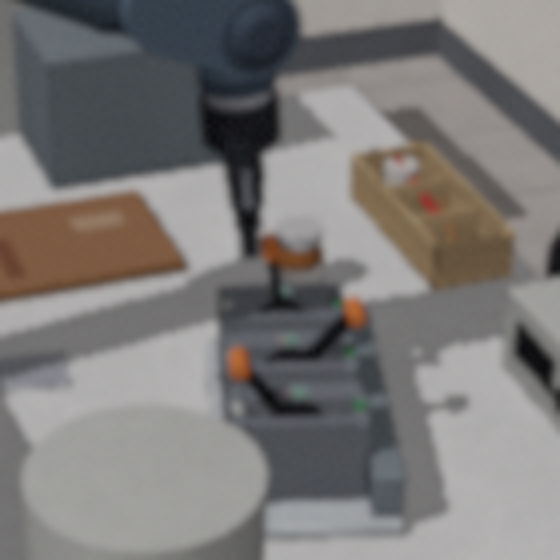

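Call:
send_rows(deltas=[{"rx": 0,"ry": 0.04,"rz": 0,"dx": -0.39,"dy": 0,"dz": -0.077,"hand": 0},{"rx": 0,"ry": 0.08,"rz": 0,"dx": -0.78,"dy": 0,"dz": -0.14,"hand": 0},{"rx": 0,"ry": 0.12,"rz": 0,"dx": -1.18,"dy": 0,"dz": -0.189,"hand": 0},{"rx": 0,"ry": 0.16,"rz": 0,"dx": -1.57,"dy": 0,"dz": -0.223,"hand": 0},{"rx": 0,"ry": 0.2,"rz": 0,"dx": -1.97,"dy": 0,"dz": -0.244,"hand": 0}])

```text
time: 21.9
tcp_pos: [571.6, 136.8, 164.7]
orientation: [-0.445, -2.985, -0.027]
ft_force: [-1.7, 1.1, 1.4]
width: -0.002
```

Call:
send_rows(deltas=[{"rx": 0,"ry": 0.04,"rz": 0,"dx": -0.37,"dy": 0,"dz": -0.077,"hand": 0},{"rx": 0,"ry": 0.08,"rz": 0,"dx": -0.74,"dy": 0,"dz": -0.14,"hand": 0},{"rx": 0,"ry": 0.12,"rz": 0,"dx": -1.11,"dy": 0,"dz": -0.189,"hand": 0},{"rx": 0,"ry": 0.16,"rz": 0,"dx": -1.49,"dy": 0,"dz": -0.223,"hand": 0},{"rx": 0,"ry": 0.2,"rz": 0,"dx": -1.87,"dy": 0,"dz": -0.244,"hand": 0}])

```text
time: 22.4
tcp_pos: [589.7, 131.3, 165.0]
orientation: [-0.416, -2.789, -0.067]
ft_force: [-2.4, 1.2, 2.0]
width: 0.001
```

```bash
python3 look.py w16
```

```text
t 22.4 phi 0.325 d -22.3 r 85.4 y 0.1 rot [ 0.001  0.325 -0.001] Fplinth [-2.7  0.4  2. ] Ft -3.2 Fr 1.1
t 22.45 phi 0.325 d -21.2 r 85.2 y -0.2 rot [ 0.001  0.325 -0.001] Fplinth [-2.6 -0.5  1.1] Ft -2.8 Fr 0.2
```

Call:
send_rows(deltas=[{"rx": 0,"ry": 0.02,"rz": 0,"dx": -0.175,"dy": 0,"dz": -0.06,"hand": 0},{"rx": 0,"ry": 0.04,"rz": 0,"dx": -0.35,"dy": 0,"dz": -0.12,"hand": 0},{"rx": 0,"ry": 0.06,"rz": 0,"dx": -0.525,"dy": 0,"dz": -0.18,"hand": 0},{"rx": 0,"ry": 0.08,"rz": 0,"dx": -0.7,"dy": 0,"dz": -0.24,"hand": 0},{"rx": 0,"ry": 0.1,"rz": 0,"dx": -0.88,"dy": 0,"dz": -0.3,"hand": 0}])

```text
time: 22.95
tcp_pos: [598.7, 128.5, 164.3]
orientation: [-0.401, -2.689, -0.087]
ft_force: [-3.0, 1.6, 0.1]
width: -0.001
```

```bash
python3 -c "
from h import *
from station import robot
where(robot.sense())"
```

```text
t 22.95 phi 0.426 d -22.0 r 86.0 y 0.0 rot [ 0.     0.426 -0.001] Fplinth [-3.3  0.7  0.1] Ft -3.1 Fr -1.3
```

Call:
send_rows(deltas=[{"rx": 0,"ry": 0.01,"rz": 0,"dx": -0.087,"dy": 0,"dz": -0.02,"hand": 0},{"rx": 0,"ry": 0.02,"rz": 0,"dx": -0.175,"dy": 0,"dz": -0.04,"hand": 0},{"rx": 0,"ry": 0.03,"rz": 0,"dx": -0.262,"dy": 0,"dz": -0.06,"hand": 0},{"rx": 0,"ry": 0.04,"rz": 0,"dx": -0.35,"dy": 0,"dz": -0.08,"hand": 0},{"rx": 0,"ry": 0.05,"rz": 0,"dx": -0.437,"dy": 0,"dz": -0.1,"hand": 0}])

```text
time: 23.45
tcp_pos: [603.0, 127.2, 163.7]
orientation: [-0.393, -2.641, -0.095]
ft_force: [-3.2, 1.1, -0.1]
width: -0.003
```

```bash
python3 -c "
from h import *
from station import robot
where(robot.sense())"
```

```text
t 23.45 phi 0.475 d -21.8 r 86.2 y 0.0 rot [ 0.     0.475 -0.001] Fplinth [-3.4  0.1 -0.1] Ft -3.0 Fr -1.6
```

Call:
send_rows(deltas=[{"rx": 0,"ry": 0.01,"rz": 0,"dx": -0.087,"dy": 0,"dz": -0.02,"hand": 0},{"rx": 0,"ry": 0.02,"rz": 0,"dx": -0.175,"dy": 0,"dz": -0.04,"hand": 0},{"rx": 0,"ry": 0.03,"rz": 0,"dx": -0.262,"dy": 0,"dz": -0.06,"hand": 0},{"rx": 0,"ry": 0.04,"rz": 0,"dx": -0.35,"dy": 0,"dz": -0.08,"hand": 0},{"rx": 0,"ry": 0.04,"rz": 0,"dx": -0.35,"dy": 0,"dz": -0.08,"hand": 0}])

```text
time: 23.95
tcp_pos: [606.6, 126.0, 162.7]
orientation: [-0.388, -2.603, -0.102]
ft_force: [-1.9, 0.2, 0.3]
width: 0.0
```

```bash
python3 -c "
from h import *
from station import robot
where(robot.sense())"
```

```text
t 23.95 phi 0.514 d -21.3 r 86.4 y -0.0 rot [ 0.     0.514 -0.001] Fplinth [-1.8 -0.3  0.3] Ft -1.8 Fr -0.6
```

Call:
send_rows(deltas=[{"rx": 0,"ry": 0.005,"rz": 0,"dx": -0.044,"dy": 0,"dz": -0.01,"hand": 0},{"rx": 0,"ry": 0.01,"rz": 0,"dx": -0.087,"dy": 0,"dz": -0.02,"hand": 0},{"rx": 0,"ry": 0.015,"rz": 0,"dx": -0.131,"dy": 0,"dz": -0.03,"hand": 0},{"rx": 0,"ry": 0.02,"rz": 0,"dx": -0.175,"dy": 0,"dz": -0.04,"hand": 0},{"rx": 0,"ry": 0.025,"rz": 0,"dx": -0.218,"dy": 0,"dz": -0.05,"hand": 0}])

```text
time: 24.45
tcp_pos: [608.5, 125.5, 162.3]
orientation: [-0.384, -2.578, -0.106]
ft_force: [-3.0, 0.8, 1.2]
width: -0.003
```

```bash
python3 -c "
from h import *
from station import robot
where(robot.sense())"
```

```text
t 24.45 phi 0.539 d -21.6 r 86.4 y -0.0 rot [ 0.     0.539 -0.001] Fplinth [-3.1 -0.1  1.2] Ft -3.3 Fr -0.6
```

Call:
send_rows(deltas=[{"rx": 0,"ry": 0.005,"rz": 0,"dx": -0.044,"dy": 0,"dz": -0.01,"hand": 0},{"rx": 0,"ry": 0.01,"rz": 0,"dx": -0.087,"dy": 0,"dz": -0.02,"hand": 0},{"rx": 0,"ry": 0.015,"rz": 0,"dx": -0.131,"dy": 0,"dz": -0.03,"hand": 0},{"rx": 0,"ry": 0.02,"rz": 0,"dx": -0.175,"dy": 0,"dz": -0.04,"hand": 0},{"rx": 0,"ry": 0.025,"rz": 0,"dx": -0.218,"dy": 0,"dz": -0.05,"hand": 0}])

```text
time: 24.95
tcp_pos: [610.5, 124.8, 161.6]
orientation: [-0.38, -2.553, -0.11]
ft_force: [-1.1, 0.8, 1.7]
width: 0.003
```

```bash
python3 -c "
from h import *
from station import robot
where(robot.sense())"
```

```text
t 24.95 phi 0.564 d -21.6 r 86.4 y 0.0 rot [ 0.     0.564 -0.001] Fplinth [-1.3  0.4  1.7] Ft -2.0 Fr 0.8
```

Call:
send_rows(deltas=[{"rx": 0,"ry": 0.005,"rz": 0,"dx": -0.044,"dy": 0,"dz": -0.01,"hand": 0},{"rx": 0,"ry": 0.01,"rz": 0,"dx": -0.087,"dy": 0,"dz": -0.02,"hand": 0},{"rx": 0,"ry": 0.015,"rz": 0,"dx": -0.131,"dy": 0,"dz": -0.03,"hand": 0},{"rx": 0,"ry": 0.02,"rz": 0,"dx": -0.175,"dy": 0,"dz": -0.04,"hand": 0},{"rx": 0,"ry": 0.025,"rz": 0,"dx": -0.218,"dy": 0,"dz": -0.05,"hand": 0}])

```text
time: 25.45
tcp_pos: [612.5, 124.2, 160.7]
orientation: [-0.377, -2.528, -0.114]
ft_force: [-1.8, 0.4, 3.1]
width: -0.002
```

```bash
python3 -c "
from h import *
from station import robot
where(robot.sense())"
```

```text
t 25.45 phi 0.589 d -21.6 r 86.3 y 0.0 rot [ 0.     0.589 -0.001] Fplinth [-1.9 -0.1  3.1] Ft -3.3 Fr 1.5
```

Now finer steps.

Call:
send_rows(deltas=[{"rx": 0,"ry": 0.005,"rz": 0,"dx": -0.044,"dy": 0,"dz": -0.01,"hand": 0},{"rx": 0,"ry": 0.01,"rz": 0,"dx": -0.087,"dy": 0,"dz": -0.02,"hand": 0},{"rx": 0,"ry": 0.015,"rz": 0,"dx": -0.131,"dy": 0,"dz": -0.03,"hand": 0},{"rx": 0,"ry": 0.02,"rz": 0,"dx": -0.175,"dy": 0,"dz": -0.04,"hand": 0},{"rx": 0,"ry": 0.02,"rz": 0,"dx": -0.175,"dy": 0,"dz": -0.04,"hand": 0}])

```text
time: 25.95
tcp_pos: [614.1, 123.7, 159.9]
orientation: [-0.374, -2.509, -0.118]
ft_force: [-1.4, 0.2, 2.6]
width: -0.005
```

```bash
python3 -c "
from h import *
from station import robot
where(robot.sense())"
```

```text
t 25.95 phi 0.609 d -21.4 r 86.1 y -0.0 rot [ 0.     0.609 -0.001] Fplinth [-1.4 -0.2  2.6] Ft -2.6 Fr 1.3
```

Call:
send_rows(deltas=[{"rx": 0,"ry": 0.004,"rz": 0,"dx": -0.035,"dy": 0,"dz": -0.01,"hand": 0},{"rx": 0,"ry": 0.008,"rz": 0,"dx": -0.07,"dy": 0,"dz": -0.02,"hand": 0},{"rx": 0,"ry": 0.012,"rz": 0,"dx": -0.105,"dy": 0,"dz": -0.03,"hand": 0},{"rx": 0,"ry": 0.015,"rz": 0,"dx": -0.131,"dy": 0,"dz": -0.04,"hand": 0},{"rx": 0,"ry": 0.015,"rz": 0,"dx": -0.131,"dy": 0,"dz": -0.04,"hand": 0}])

```text
time: 26.45
tcp_pos: [615.3, 123.4, 159.5]
orientation: [-0.372, -2.494, -0.12]
ft_force: [-2.1, 0.3, 2.4]
width: 0.0
```

```bash
python3 -c "
from h import *
from station import robot
where(robot.sense())"
```

```text
t 26.45 phi 0.624 d -21.5 r 86.2 y -0.0 rot [ 0.     0.624 -0.001] Fplinth [-2.1 -0.3  2.4] Ft -3.1 Fr 0.8
```

Call:
send_rows(deltas=[{"rx": 0,"ry": 0.004,"rz": 0,"dx": -0.035,"dy": 0,"dz": -0.01,"hand": 0},{"rx": 0,"ry": 0.008,"rz": 0,"dx": -0.07,"dy": 0,"dz": -0.02,"hand": 0},{"rx": 0,"ry": 0.012,"rz": 0,"dx": -0.105,"dy": 0,"dz": -0.03,"hand": 0},{"rx": 0,"ry": 0.015,"rz": 0,"dx": -0.131,"dy": 0,"dz": -0.04,"hand": 0},{"rx": 0,"ry": 0.015,"rz": 0,"dx": -0.131,"dy": 0,"dz": -0.04,"hand": 0}])

```text
time: 26.95
tcp_pos: [616.5, 123.0, 159.0]
orientation: [-0.369, -2.479, -0.122]
ft_force: [-2.3, 1.0, 1.3]
width: -0.001
```

```bash
python3 -c "
from h import *
from station import robot
where(robot.sense())"
```

```text
t 26.95 phi 0.639 d -21.5 r 86.2 y -0.0 rot [ 0.     0.639 -0.001] Fplinth [-2.5  0.3  1.3] Ft -2.8 Fr -0.5
```

Call:
send_rows(deltas=[{"rx": 0,"ry": 0.004,"rz": 0,"dx": -0.035,"dy": 0,"dz": -0.01,"hand": 0},{"rx": 0,"ry": 0.008,"rz": 0,"dx": -0.07,"dy": 0,"dz": -0.02,"hand": 0},{"rx": 0,"ry": 0.012,"rz": 0,"dx": -0.105,"dy": 0,"dz": -0.03,"hand": 0},{"rx": 0,"ry": 0.015,"rz": 0,"dx": -0.131,"dy": 0,"dz": -0.04,"hand": 0},{"rx": 0,"ry": 0.015,"rz": 0,"dx": -0.131,"dy": 0,"dz": -0.04,"hand": 0}])

```text
time: 27.45
tcp_pos: [617.8, 122.6, 158.6]
orientation: [-0.367, -2.464, -0.125]
ft_force: [-2.2, 0.6, 1.2]
width: 0.002
```

```bash
python3 -c "
from h import *
from station import robot
where(robot.sense())"
```

```text
t 27.45 phi 0.654 d -21.4 r 86.4 y -0.0 rot [ 0.     0.654 -0.001] Fplinth [-2.3 -0.1  1.2] Ft -2.5 Fr -0.5
```

Call:
send_rows(deltas=[{"rx": 0,"ry": 0.004,"rz": 0,"dx": -0.035,"dy": 0,"dz": -0.01,"hand": 0},{"rx": 0,"ry": 0.008,"rz": 0,"dx": -0.07,"dy": 0,"dz": -0.02,"hand": 0},{"rx": 0,"ry": 0.012,"rz": 0,"dx": -0.105,"dy": 0,"dz": -0.03,"hand": 0},{"rx": 0,"ry": 0.015,"rz": 0,"dx": -0.131,"dy": 0,"dz": -0.04,"hand": 0},{"rx": 0,"ry": 0.015,"rz": 0,"dx": -0.131,"dy": 0,"dz": -0.04,"hand": 0}])

```text
time: 27.95
tcp_pos: [619.0, 122.2, 158.2]
orientation: [-0.365, -2.45, -0.127]
ft_force: [-3.0, 0.7, 0.7]
width: -0.0
```

```bash
python3 -c "
from h import *
from station import robot
where(robot.sense())"
```

```text
t 27.95 phi 0.669 d -21.5 r 86.5 y 0.0 rot [ 0.     0.669 -0.001] Fplinth [-3.  -0.2  0.7] Ft -2.8 Fr -1.3
```

Call:
send_rows(deltas=[{"rx": 0,"ry": 0.004,"rz": 0,"dx": -0.035,"dy": 0,"dz": -0.01,"hand": 0},{"rx": 0,"ry": 0.008,"rz": 0,"dx": -0.07,"dy": 0,"dz": -0.02,"hand": 0},{"rx": 0,"ry": 0.012,"rz": 0,"dx": -0.105,"dy": 0,"dz": -0.03,"hand": 0},{"rx": 0,"ry": 0.012,"rz": 0,"dx": -0.105,"dy": 0,"dz": -0.03,"hand": 0},{"rx": 0,"ry": 0.012,"rz": 0,"dx": -0.105,"dy": 0,"dz": -0.03,"hand": 0}])

```text
time: 28.45
tcp_pos: [620.0, 121.9, 157.8]
orientation: [-0.363, -2.438, -0.129]
ft_force: [-2.8, 0.4, 0.8]
width: -0.001
```

```bash
python3 -c "
from h import *
from station import robot
where(robot.sense())"
```

```text
t 28.45 phi 0.681 d -21.4 r 86.6 y -0.0 rot [ 0.     0.681 -0.001] Fplinth [-2.8 -0.5  0.8] Ft -2.7 Fr -1.2
```

Call:
send_rows(deltas=[{"rx": 0,"ry": 0.004,"rz": 0,"dx": -0.035,"dy": 0,"dz": -0.01,"hand": 0},{"rx": 0,"ry": 0.008,"rz": 0,"dx": -0.07,"dy": 0,"dz": -0.02,"hand": 0},{"rx": 0,"ry": 0.012,"rz": 0,"dx": -0.105,"dy": 0,"dz": -0.03,"hand": 0},{"rx": 0,"ry": 0.012,"rz": 0,"dx": -0.105,"dy": 0,"dz": -0.03,"hand": 0},{"rx": 0,"ry": 0.012,"rz": 0,"dx": -0.105,"dy": 0,"dz": -0.03,"hand": 0}])

```text
time: 28.95
tcp_pos: [621.0, 121.6, 157.4]
orientation: [-0.362, -2.426, -0.131]
ft_force: [-1.3, 1.1, 1.2]
width: -0.001
```

```bash
python3 look.py w17
```

```text
t 28.95 phi 0.693 d -21.4 r 86.7 y -0.0 rot [ 0.     0.693 -0.001] Fplinth [-1.6  0.7  1.2] Ft -2.0 Fr -0.1
t 29.0 phi 0.693 d -21.4 r 86.7 y 0.0 rot [ 0.     0.693 -0.001] Fplinth [-1.5 -1.3  1.5] Ft -2.1 Fr 0.2
```

View pics/w17.png

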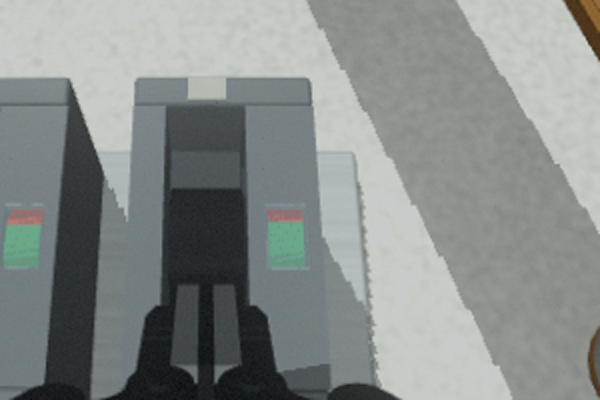

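The flag matches its reset neighbour: the red strip at (285,216) is no larger than the neighbour's. I continue towards the ON stop.

Call:
send_rows(deltas=[{"rx": 0,"ry": 0.004,"rz": 0,"dx": -0.035,"dy": 0,"dz": -0.01,"hand": 0},{"rx": 0,"ry": 0.008,"rz": 0,"dx": -0.07,"dy": 0,"dz": -0.02,"hand": 0},{"rx": 0,"ry": 0.012,"rz": 0,"dx": -0.105,"dy": 0,"dz": -0.03,"hand": 0},{"rx": 0,"ry": 0.012,"rz": 0,"dx": -0.105,"dy": 0,"dz": -0.03,"hand": 0},{"rx": 0,"ry": 0.012,"rz": 0,"dx": -0.105,"dy": 0,"dz": -0.03,"hand": 0}])

```text
time: 29.5
tcp_pos: [621.9, 121.4, 156.9]
orientation: [-0.36, -2.415, -0.132]
ft_force: [-1.7, 0.2, 2.3]
width: 0.003
```

```bash
python3 -c "
from h import *
from station import robot
where(robot.sense())"
```

```text
t 29.5 phi 0.705 d -21.4 r 86.7 y 0.0 rot [ 0.     0.705 -0.001] Fplinth [-1.7 -0.3  2.3] Ft -2.8 Fr 0.7
```

Call:
send_rows(deltas=[{"rx": 0,"ry": 0.004,"rz": 0,"dx": -0.035,"dy": 0,"dz": -0.01,"hand": 0},{"rx": 0,"ry": 0.008,"rz": 0,"dx": -0.07,"dy": 0,"dz": -0.02,"hand": 0},{"rx": 0,"ry": 0.012,"rz": 0,"dx": -0.105,"dy": 0,"dz": -0.03,"hand": 0},{"rx": 0,"ry": 0.012,"rz": 0,"dx": -0.105,"dy": 0,"dz": -0.03,"hand": 0},{"rx": 0,"ry": 0.012,"rz": 0,"dx": -0.105,"dy": 0,"dz": -0.03,"hand": 0}])

```text
time: 30.0
tcp_pos: [622.9, 121.1, 156.4]
orientation: [-0.358, -2.403, -0.134]
ft_force: [-2.4, 0.7, 0.7]
width: 0.001
```

```bash
python3 -c "
from h import *
from station import robot
where(robot.sense())"
```

```text
t 30.0 phi 0.717 d -21.4 r 86.7 y 0.0 rot [ 0.     0.717 -0.001] Fplinth [-2.5 -0.   0.7] Ft -2.4 Fr -1.1
```

Call:
send_rows(deltas=[{"rx": 0,"ry": 0.004,"rz": 0,"dx": -0.035,"dy": 0,"dz": -0.01,"hand": 0},{"rx": 0,"ry": 0.008,"rz": 0,"dx": -0.07,"dy": 0,"dz": -0.02,"hand": 0},{"rx": 0,"ry": 0.012,"rz": 0,"dx": -0.105,"dy": 0,"dz": -0.03,"hand": 0},{"rx": 0,"ry": 0.012,"rz": 0,"dx": -0.105,"dy": 0,"dz": -0.03,"hand": 0},{"rx": 0,"ry": 0.012,"rz": 0,"dx": -0.105,"dy": 0,"dz": -0.03,"hand": 0}])

```text
time: 30.5
tcp_pos: [623.6, 120.9, 156.2]
orientation: [-0.356, -2.39, -0.136]
ft_force: [-4.4, 1.0, 3.1]
width: -0.002
```

```bash
python3 -c "
from h import *
from station import robot
where(robot.sense())"
```

```text
t 30.5 phi 0.730 d -21.8 r 86.7 y 0.0 rot [ 0.001  0.73  -0.002] Fplinth [-4.5 -0.3  3.1] Ft -5.4 Fr -0.7
```

The force is up to 5.4 N, which could be the click or the stop. Finer steps again.

Call:
send_rows(deltas=[{"rx": 0,"ry": 0.002,"rz": 0,"dx": -0.017,"dy": 0,"dz": -0.004,"hand": 0},{"rx": 0,"ry": 0.004,"rz": 0,"dx": -0.035,"dy": 0,"dz": -0.008,"hand": 0},{"rx": 0,"ry": 0.006,"rz": 0,"dx": -0.052,"dy": 0,"dz": -0.012,"hand": 0},{"rx": 0,"ry": 0.007,"rz": 0,"dx": -0.061,"dy": 0,"dz": -0.014,"hand": 0},{"rx": 0,"ry": 0.007,"rz": 0,"dx": -0.061,"dy": 0,"dz": -0.014,"hand": 0}])

```text
time: 31.0
tcp_pos: [623.7, 120.9, 156.2]
orientation: [-0.354, -2.382, -0.137]
ft_force: [-6.7, 2.2, 4.7]
width: 0.001
```

```bash
python3 -c "
from h import *
from station import robot
where(robot.sense())"
```

```text
t 31.0 phi 0.738 d -22.4 r 86.7 y 0.1 rot [ 0.001  0.738 -0.002] Fplinth [-7.   0.1  4.7] Ft -8.3 Fr -1.3
```

Call:
send_rows(deltas=[{"rx": 0,"ry": 0,"rz": 0,"dx": -0.03,"dy": 0,"dz": 0,"hand": 0},{"rx": 0,"ry": 0,"rz": 0,"dx": -0.06,"dy": 0,"dz": 0,"hand": 0},{"rx": 0,"ry": 0,"rz": 0,"dx": -0.09,"dy": 0,"dz": 0,"hand": 0},{"rx": 0,"ry": 0,"rz": 0,"dx": -0.1,"dy": 0,"dz": 0,"hand": 0},{"rx": 0,"ry": 0,"rz": 0,"dx": -0.1,"dy": 0,"dz": 0,"hand": 0}])

```text
time: 31.5
tcp_pos: [623.9, 120.9, 156.1]
orientation: [-0.353, -2.38, -0.137]
ft_force: [-8.9, 3.3, 7.1]
width: 0.001
```

```bash
python3 -c "
from h import *
from station import robot
where(robot.sense())"
```

```text
t 31.5 phi 0.740 d -22.4 r 86.6 y 0.1 rot [ 0.001  0.74  -0.002] Fplinth [-9.5  0.5  7.1] Ft -11.8 Fr -1.1
```

Firm stop: 11.8 N with no advance, at a lean of about 0.72. I now release slowly to see whether it caught.

Call:
send_rows(deltas=[{"rx": 0,"ry": 0,"rz": 0,"dx": 0.3,"dy": 0,"dz": 0,"hand": 0},{"rx": 0,"ry": 0,"rz": 0,"dx": 0.6,"dy": 0,"dz": 0,"hand": 0},{"rx": 0,"ry": 0,"rz": 0,"dx": 1,"dy": 0,"dz": 0,"hand": 0},{"rx": 0,"ry": 0,"rz": 0,"dx": 1.5,"dy": 0,"dz": 0,"hand": 0},{"rx": 0,"ry": 0,"rz": 0,"dx": 2,"dy": 0,"dz": -0.3,"hand": 0}])

```text
time: 32.0
tcp_pos: [612.5, 124.1, 170.7]
orientation: [-0.355, -2.384, -0.137]
ft_force: [0.5, -1.3, 0.2]
width: -0.0
```

```bash
python3 - <<'E'
from h import *
from station import robot
s=robot.sense();where(s)
im=robot.grab_frame('side')['image'][110:250,190:330,::-1]
cv2.imwrite('pics/s18.png',cv2.resize(im,None,fx=4,fy=4,interpolation=cv2.INTER_CUBIC))
im=robot.grab_frame('scene')['image'][120:250,220:360,::-1]
cv2.imwrite('pics/c18.png',cv2.resize(im,None,fx=4,fy=4,interpolation=cv2.INTER_CUBIC))
s=robot.sense();where(s)
E
```

```text
t 32.0 phi 0.736 d -40.6 r 89.6 y -0.1 rot [ 0.001  0.736 -0.001] Fplinth [ 0.9 -1.1  0.2] Ft 0.6 Fr 0.8
t 32.1 phi 0.734 d -40.7 r 91.0 y 0.1 rot [ 0.     0.734 -0.001] Fplinth [ 0.5 -0.1 -0.1] Ft 0.4 Fr 0.3
```

View pics/s18.png

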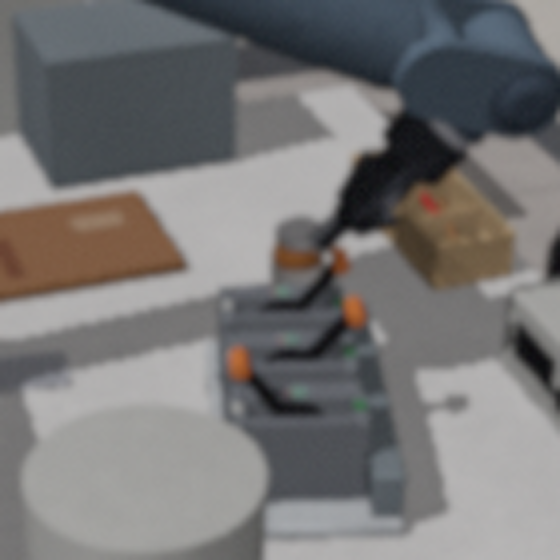

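View pics/c18.png

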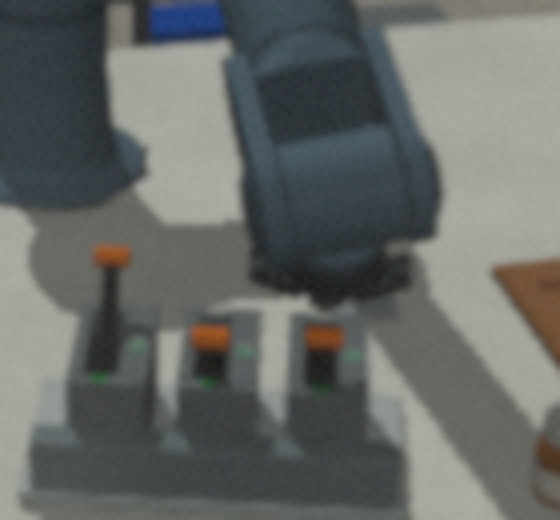

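It caught: in both views the bar sits at ON, parallel to the neighbour's, with a green window. I retreat along the tool axis.

Call:
send_rows(deltas=[{"rx": 0,"ry": 0,"rz": 0,"dx": 1,"dy": 0,"dz": -1.5,"hand": 0},{"rx": 0,"ry": 0,"rz": 0,"dx": 2,"dy": 0,"dz": -3.5,"hand": 0},{"rx": 0,"ry": 0,"rz": 0,"dx": 3.5,"dy": 0,"dz": -5.5,"hand": 0},{"rx": 0,"ry": 0,"rz": 0,"dx": 5,"dy": 0,"dz": -7,"hand": 0},{"rx": 0,"ry": 0,"rz": 0,"dx": 6,"dy": 0,"dz": -7,"hand": 0}])

```text
time: 32.6
tcp_pos: [616.6, 123.1, 266.7]
orientation: [-0.356, -2.39, -0.138]
ft_force: [0.1, 0.7, 0.7]
width: 0.0
```

Call:
send_rows(deltas=[{"rx": 0,"ry": 0,"rz": 0,"dx": 0,"dy": 0,"dz": 0,"hand": 0},{"rx": 0,"ry": 0,"rz": 0,"dx": 0,"dy": 0,"dz": 0,"hand": 0},{"rx": 0,"ry": 0,"rz": 0,"dx": 0,"dy": 0,"dz": 0,"hand": 0},{"rx": 0,"ry": 0,"rz": 0,"dx": 0,"dy": 0,"dz": 0,"hand": 0},{"rx": 0,"ry": 0,"rz": 0,"dx": 0,"dy": 0,"dz": 0,"hand": 0}])

```text
time: 33.1
tcp_pos: [614.9, 123.4, 262.1]
orientation: [-0.355, -2.382, -0.137]
ft_force: [-0.8, 0.5, -0.1]
width: 0.0
```

```bash
python3 - <<'E'
from h import *
from station import robot
s=robot.sense();where(s);print(s['tcp_pos'])
f=robot.grab_frame('scene')
print('pred on-bar px at th:',[(t,(proj(f,w2(PL,[bar(t,90)]))[0]).round(1)) for t in (.6,.65,.7)])
cv2.imwrite('pics/c19.png',cv2.resize(f['image'][120:280,200:400,::-1],None,fx=4,fy=4,interpolation=cv2.INTER_CUBIC))
f=robot.grab_frame('side')
cv2.imwrite('pics/s19.png',cv2.resize(f['image'][:,:,::-1],None,fx=1.5,fy=1.5))
E
```

```text
t 33.1 phi 0.737 d -100.3 r 158.9 y -0.1 rot [ 0.001  0.737 -0.001] Fplinth [-1.   0.3 -0.1] Ft -0.6 Fr -0.7
[614.92967826 123.41065453 262.06772019]
pred on-bar px at th: [(0.6, array([301. , 203.6])), (0.65, array([301., 205.])), (0.7, array([300.9, 206.4]))]
```

View pics/c19.png

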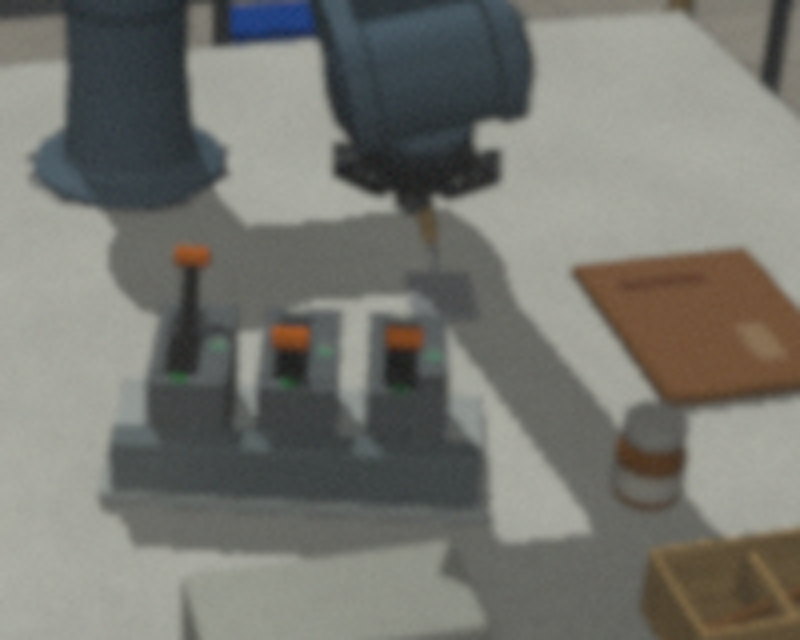

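View pics/s19.png

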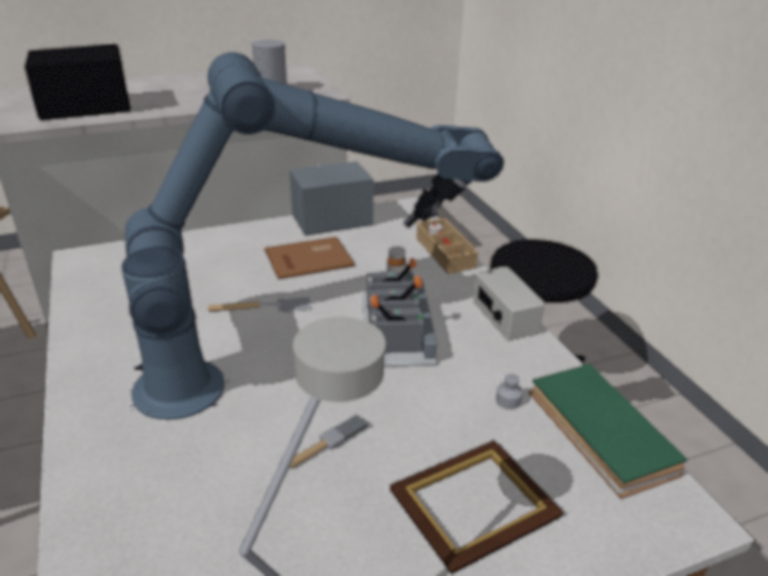

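The bar is at pixel (301.2, 204), a lean of about 0.62–0.65. That is the expected 0.06 or so short of the stop. The window is green, nothing else has moved and the tool is clear, so I hand in.

```bash
python3 -c "
from station import robot
print(robot.close_job())"
```

```text
the job is handed in; nothing more can be done
None
```

The tripped breaker (the one at the +y end) is reset and switched on. I handed it in at about 33 s; no verdict was reported.

- **OFF:** I pushed the handle with the closed fingers, following its arc. The stop was felt at a lean of about 0.67 rad, at about 9 N with no further travel. The window turned green and stayed green after I let go.
- **ON:** I then pushed it from the other side to the ON stop, felt at about 0.72 rad and 12 N. Each of these is the highest force reading taken on that push; I only read it at the end of each half-second move.
- **Last checks:** With the tool well clear and the force reading near zero, the handle stayed at a lean of about 0.62–0.65 rad, just short of the stop as expected when it has caught. Its window was green.
- **Rest of the bench:** The other two breakers and everything else looked unmoved in the scene and side pictures.

No check failed. The catch's click was not felt separately in the force; that it caught is judged from the handle staying on. A thin strip of red shows at the window's edge, but the two reset neighbours show the same.

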